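Close the drip stand onto the tumbler

TASK

Lower the drip head by one hole: squeeze in the sprung button on the cap of the telescoping post, bring the post down, and let the button spring back so that its catch snaps into the next hole below. Then wind the knob of the screw lift clockwise until the tumbler's rim just touches the seal under the drip head, pushing the seal up only a little. Leave the tumbler upright on its platform, never press hard on it, and leave the other things where they are.

Things in the scene. Friction and masses are not known exactly. Their poses are not given: they have to be found in the camera images.
- stand: drip stand, fixed. Origin under its post's axis, on the work surface; z up. Base plate 120 (x) x 85 (y) x 14 mm high. A square tube 26 mm wide stands to z = 135 mm, with three holes (10 mm high) in its +x wall, centred at z = 115, 90 and 65 mm; a steel post slides inside it.
- head (a point): centre of the drip head on the post: steel disc of radius 36 mm, 9 mm thick, with a small open cup on it (top 20 mm above this point), on a 12 mm thick arm from the post. It is 110 mm towards the stand's -y from the post's axis, 194 mm above the work surface at the start, and sinks with the post.
- post (a joint): how far the post (with cap, arm, head, seal) has sunk, in m: about 0 at the start, locked in the top hole; 0.025 in the next hole (1.5 mm play either way), 0.050 in the last; stops at 0.055. Friction 6 N, moving weight about 4 N: freed, it stays where it is left and takes 2 to 4 N to push down, 10 N to lift. Locked while the catch is in a hole.
- cap (a point): centre of the black cap on top of the post, a block 34 (x) x 30 (y) x 40 mm high: its top is 20 mm above this point. Axes parallel to the stand's.
- button_face (a point): centre of the outer (+x) face of the steel release button, which stands out 9 mm from the cap's +x face; 22 mm wide (y), 26 mm high. Cap and button together are 43 mm across along x, 36 mm with the button fully in. Squeezed between two fingers along x (one on the button, one on the cap's -x face).
- release (a joint): how far the button is in (towards -x), in m: 0 out, 0.007 fully in; spring 3 N at first, 6 N fully in. A catch 7 mm high on it stands out through the tube's hole; over 6 mm in, the post is free. Let go between holes, the catch rubs inside the tube (button 6 mm in) and snaps out by itself into the next hole that the post, pushed down by its cap, reaches.
- seal_face (a point): centre of the underside of the seal, a black rubber-faced disc of radius 40 mm, 8 mm thick, under the drip head (the head's axis is 110 mm towards the stand's -y from the post). With the post in the next hole it stands 148 mm (1.5 mm play) above the work surface.
- seal (a joint): how far the seal is pushed up against its light spring, in m: 0 hanging free; 0.4 N to begin, then 0.5 N per mm; stops at 0.008.
- lift: screw lift, fixed to the work surface (its feet differ, so that its height varies by 5 mm). Origin under the platform's axis, at the base's underside; z up. Its platform lies under the drip head; a round column (radius 21 mm) at y = -135 mm in its frame carries the knob.
- platform_top (a point): centre of the top of the lift's round steel platform, radius 46 mm, on which the tumbler stands.
- platform (a joint): rise of the platform in m: 0 at the start (down), 0.005 m per rad of the knob. It stays where it is left.
- knob_grip (a point): on the knob's vertical axis, at the middle height of its bar grip: bar 44 mm long, 14 mm wide, 32 mm high, its top 14 mm above this point; under the bar is a disc of radius 24 mm, whose top lies 14 mm below this point. The bar lies along this frame's x axis, which turns with the knob.
- knob (a joint): turn of the knob in rad, positive clockwise seen from above, 0 at the start, up to 6.28; friction 0.09 N m. Clockwise raises the platform. The knob stays where it is left.
- tumbler_rim (a point): centre of the tumbler's mouth, at rim height. Loose open steel tumbler, rim radius 34 mm, 90 mm high, about 0.18 kg, standing on the platform; with the post in the next hole its rim starts about 5 to 12 mm below the seal.
- blender_jar: bystander: tall glass blender jar with black foot and handle, 215 mm high; origin at its foot.
- container: bystander: purple plastic box with flip-top lid, 94 x 134 x 92 mm; origin at its foot.
- bowl: bystander: white bowl, radius 65 mm, 50 mm high; origin at its foot.
- spice_jar: bystander: small amber glass jar, radius 21 mm, 75 mm high, in front of the stand; origin at its foot.
- egg_cup: bystander: small white cup, radius 24 mm, 55 mm high, in front of the lift; origin at its foot.
- spoon: bystander: wooden spoon 240 mm long lying between the stand and the robot; origin at its middle.
Not all that is in view belongs to the job. What is shaped like the stand but blue is not meant.

How it is judged:
By the outcome, as a careful person would: the job done as asked, in the order asked, and still so for the second after the job is handed in, with the robot touching nothing.
It also fails if it takes over 61 s, if anything falls off the work surface, if the arm or the gripper's body presses on something with over 40 N, if the wrist force passes 120 N, or if a joint passes its speed limit or range.

ROBOT

A 7-joint arm with a two-finger parallel gripper is mounted at the origin on the work surface. World frame = base frame: x ahead of the robot, y to its left, z up, the work surface at z = 0. Lengths are in mm, angles in rad, forces in N, time in s.
With the tool pointing down it reaches from about 425 to 875 mm from the base axis. Payload 4.7 kg.
Tool frame: the origin (TCP) lies midway between the tips of the shut fingers; the grasp point (between the pads) lies 19 mm behind it; z points along the fingers, y is the direction in which the jaws open and shut (so a half turn about z gives the same grasp; the last joint's range is limited). The gripper opens to 85 mm and grips with 20 to 120 N. Pads are 22 mm wide; open, the fingers measure 114 mm over their backs; the gripper's body (76 mm by 85 mm) begins 54 mm behind the grasp point. The pads swing forward as they close: fully open they stand 13 mm farther back than shut.
Start: joints at [-1.147, 0.321, -0.07, 1.45, 0.023, 1.371, -0.057], TCP at [259.005, 596.189, 231.349] pointing down, gripper open.
Joint ranges: [-2.86, 2.86], [-0.3, 2.09], [-1.38, 1.24], [0.06, 2.45], [-1.56, 4.7], [0.09, 2.05], [-2.69, 2.69]. Speed limits (rad/s): [2.57, 2.57, 3.14, 3.14, 3.14, 3.14, 3.14].

INTERFACE

Orientations are given as a unit quaternion [x, y, z, w].
In Python, from workcell import r, imaging, spotter gives the robot as it stands. The module is installed in compiled form; this text tells all that it offers.
- The arm moves only by the tool move_arm, never from a script. Its argument "rows" is text: rows parted by semicolons, each of 5 numbers parted by spaces: the shift along the world's x, y, z in m, then the turn about the world's z in degrees, then the opening in per cent of the stroke, from 0 (shut) to 100 (fully open). A call has exactly 10 rows; each row is the pose to reach, as a shift and turn from the pose commanded when the call began; what a row does not reach only later rows make up. A row lasts 1/8 s, in which the tool goes at most 62.5 mm and 10.7 degrees, less where a joint would pass 70% of its speed; a pose out of reach is approached as far as the arm can. A call with a gripper value outside its range is refused whole. The fingers move at their own pace and stop on an object; "squeeze" is the grip in N (left out, the last holds). Time passes only in rows, so rows that repeat a pose let the fingers close, or fill a call up. It gives the time, the measured TCP pose, the force and the opening at its end, in the units of the state.
- r.state(): the state, without advancing time (a new reading comes with each control period).
- imaging.get_image(name): name is "scene" or "top" or "wrist"; returns a dict with "color" (384x512x3 uint8, red, green, blue), "fx", "fy", "cx", "cy" (pixels), "k1" (the pictures are not rectified: a ray, as slopes to the right and down, at radius r is drawn at 1 + k1 r^2 times it, then the intrinsics apply), "rvec" (rotation vector, rad) and "tvec" (3), from world to camera coordinates, as OpenCV has them; the wrist camera has in their place "T_tool_cam" (4x4, takes a point from camera to tool coordinates, whose origin is the TCP and whose axes are the flange's). Camera axes: x right, y down, z forward; pixel columns grow to the right and rows downward; lengths in mm; the calibration is good to about 2 mm. A picture is of the moment at which its call begins: read the wrist's pose just before it. There is no depth.
- r.finish_job(): hands the job in, once; it reports no verdict.
Trained networks look in the newest picture that a camera, given by its name, has taken for a name from the list of things; names that differ only in an ending like _2 or _b are one class to them, and where a whole thing is asked for, a point or a joint stands for the part that bears it (a point fixed in the world has none). Each returns a list of dicts, best first, with "conf" (0 to 1); they miss things now and then, are a little off and sometimes report something else, mostly with a low value. They report only what shows in the picture. A call takes as long as a camera call. They do not tell look-alikes from the thing itself.
- spotter.outline_of(camera, thing): "mask" (384x512 bool, what is visible of it) and "bbox" ([left, top, width, height] in pixels, round what is visible of it).
- spotter.landmark_of(camera, thing): "at" ([column, row] in pixels: a listed point, or the origin of a listed thing).
The state is a dict: "t": time; "joints": joint angles; "qvel": joint speeds; "joint_torque": joint torques, N m; "tool_pos": TCP position; "ee_rot": TCP orientation; "force": force on the tool from outside, world axes, zero at the start; "wrist_torque": the same for the moment, N m; "opening": finger opening in mm.
Only numpy, scipy, OpenCV 4.12 (cv2) and the standard library are available. Lean on these libraries where they do the work, as an engineer would, in place of code of your own. Each camera call takes 0.05 s, during which the arm holds its last target.

## Working session

There is one attempt and no reset: what is moved stays moved. The work goes in short steps, Python scripts to look and compute and a tool call to move; the robot and the scene stay as the last step left them, time stands still between calls to the robot, and variables do not carry over. Pictures are saved under pics/ and viewed, and the job is handed in when it is done.

Besides the shell and the picture viewer there is one more tool, called after "Emit:" by a JSON object that holds its "api" and its "payload", one argument or row to a line. move_arm: Moves the arm, as the interface text tells. Its arguments: {"type":"object","properties":{"rows":{"type":"string"},"squeeze":{"type":"number"}},"required":["rows"]}

```bash
mkdir -p pics; cat > h.py <<'E'
import numpy as np, cv2
from workcell import r, imaging, spotter
from scipy.spatial.transform import Rotation as R
def cam(name):
    s=r.state(); im=imaging.get_image(name)
    if 'rvec' in im:
        Rm=cv2.Rodrigues(np.array(im['rvec'],float))[0]; t=np.array(im['tvec'],float).ravel()
    else:
        T=np.eye(4);T[:3,:3]=R.from_quat(s['ee_rot']).as_matrix();T[:3,3]=s['tool_pos']
        M=np.linalg.inv(T@np.array(im['T_tool_cam'])); Rm=M[:3,:3];t=M[:3,3]
    im['R']=Rm;im['t']=t;return im
def ray(im,px):
    d=np.array([(px[0]-im['cx'])/im['fx'],(px[1]-im['cy'])/im['fy']]);u=d.copy()
    for _ in range(20): u=d/(1+im['k1']*(u@u))
    v=im['R'].T@np.array([u[0],u[1],1]); return -im['R'].T@im['t'], v/np.linalg.norm(v)
def proj(im,p):
    c=im['R']@np.array(p,float)+im['t'];u=c[:2]/c[2];u=u*(1+im['k1']*(u@u))
    return np.array([u[0]*im['fx']+im['cx'],u[1]*im['fy']+im['cy']])
def tri(obs):
    A=np.zeros((3,3));b=np.zeros(3);L=[]
    for im,px in obs:
        o,v=ray(im,px);P=np.eye(3)-np.outer(v,v);A+=P;b+=P@o;L.append((o,P))
    x=np.linalg.solve(A,b);return x,[float(np.linalg.norm(P@(x-o))) for o,P in L]
def onz(im,px,z):
    o,v=ray(im,px);return o+v*(z-o[2])/v[2]
def save(im,n,crop=None,k=1):
    c=im['color'][:,:,::-1]
    if crop: x,y,w,h=crop;c=c[y:y+h,x:x+w]
    cv2.imwrite('pics/'+n,cv2.resize(c,None,fx=k,fy=k,interpolation=cv2.INTER_CUBIC))
E
python3 - <<'E'
from h import *
print({k:np.round(v,2) if not isinstance(v,str) else v for k,v in r.state().items()})
ims={}
for c in ['scene','top','wrist']:
    im=cam(c);ims[c]=im;save(im,c+'0.png',None,1.5)
    for n in ['stand','head','cap','button_face','seal_face','lift','platform_top','knob_grip','tumbler_rim','spice_jar','egg_cup','spoon','container','blender_jar','bowl']:
        l=spotter.landmark_of(c,n)
        print(c,n,[(np.round(a['at'],1).tolist(),round(a['conf'],2)) for a in l[:3]])
E
```

```text
{'t': np.float64(0.0), 'joints': array([-1.15,  0.32, -0.07,  1.45,  0.02,  1.37, -0.06]), 'qvel': array([ 0., -0., -0., -0.,  0., -0.,  0.]), 'joint_torque': array([ 0.000e+00, -4.936e+01, -3.800e-01, -3.143e+01,  1.000e-02,
        1.000e-02,  0.000e+00]), 'tool_pos': array([258.8 , 595.66, 230.21]), 'ee_rot': array([ 0.2 ,  0.98, -0.  , -0.  ]), 'force': array([ 0.07,  0.88, -0.47]), 'wrist_torque': array([ 0.02,  0.01, -0.04]), 'opening': np.float64(85.43)}
scene stand [([288.8, 215.2], 0.88), ([379.2, 242.0], 0.67)]
scene head [([252.7, 174.1], 0.88), ([352.7, 212.8], 0.79), ([212.3, 193.2], 0.74)]
scene cap [([295.8, 162.8], 0.93), ([398.1, 196.8], 0.81), ([363.9, 146.2], 0.34)]
scene button_face [([298.2, 172.5], 0.59), ([400.4, 208.5], 0.5)]
scene seal_face [([256.1, 177.4], 0.6), ([353.9, 215.5], 0.59), ([252.8, 206.5], 0.24)]
scene lift [([254.8, 217.9], 0.91), ([277.0, 244.4], 0.51)]
scene platform_top [([257.2, 205.8], 0.76), ([289.5, 215.3], 0.42)]
scene knob_grip [([210.2, 194.2], 0.74), ([289.5, 212.0], 0.52)]
scene tumbler_rim [([257.0, 187.7], 0.58), ([263.3, 188.0],
[... 629 characters left out ...]
op platform_top [([258.6, 204.9], 0.48)]
top knob_grip [([274.8, 174.9], 0.73), ([290.6, 216.1], 0.49)]
top tumbler_rim [([138.3, 242.9], 0.21)]
top spice_jar [([248.4, 169.4], 0.47)]
top egg_cup [([255.3, 206.7], 0.59), ([273.9, 174.9], 0.56)]
top spoon [([241.1, 228.5], 0.68)]
top container [([135.4, 196.7], 0.86)]
top blender_jar [([140.3, 242.1], 0.75)]
top bowl [([362.4, 198.8], 0.91)]
wrist stand []
wrist head []
wrist cap []
wrist button_face []
wrist seal_face []
wrist lift []
wrist platform_top []
wrist knob_grip []
wrist tumbler_rim []
wrist spice_jar []
wrist egg_cup [([190.9, 286.4], 0.38)]
wrist spoon []
wrist container []
wrist blender_jar [([193.1, 286.6], 0.96)]
wrist bowl []
```

View pics/scene0.png

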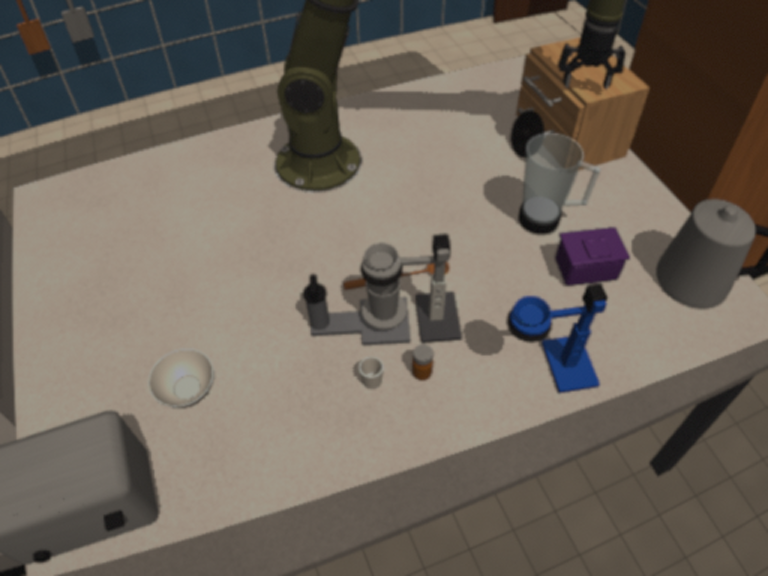

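View pics/top0.png

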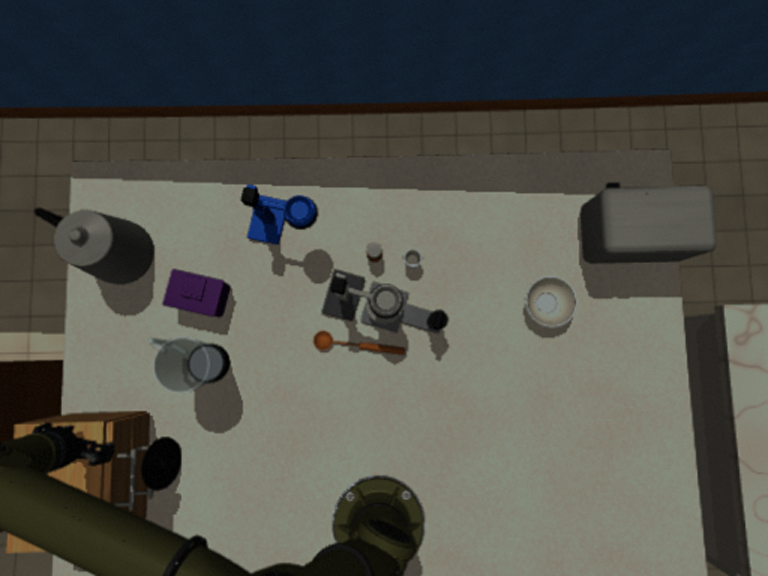

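View pics/wrist0.png

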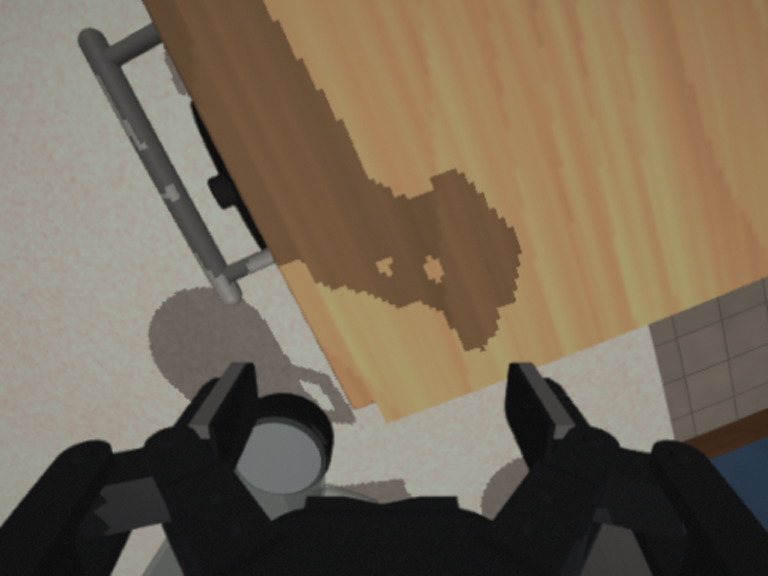

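Candidates for the stand: the grey/steel one (cap at scene (294,162), top (225,189)) and the blue one (scene (397,196), top (166,131)). The text says the blue look-alike isn't meant, so the grey one is, and it stands beside the lift. I'll confirm this in an enlarged crop and triangulate.

```bash
python3 - <<'E'
from h import *
a=cam('scene');b=cam('top')
save(a,'scene_c.png',(190,140,130,130),5);save(b,'top_c.png',(200,150,120,100),6)
for n,p,q in [('stand',(288.8,215.2),(229.5,197.7)),('cap',(295.8,162.8),(228.4,195.5)),('capmanual',(294.5,162.5),(225.5,189)),('head',(252.7,174.1),(259.2,198.5)),('seal',(256.1,177.4),(256.3,204.7)),('lift',(254.8,217.9),(256.2,205.9)),('knob',(210.2,194.2),(290.6,216.1)),('plat',(257.2,205.8),(258.6,204.9))]:
    x,e=tri([(a,p),(b,q)]);print(n,np.round(x,1),np.round(e,1))
for im in(a,b): print(np.round(-im['R'].T@im['t']),im['fx'],im['k1'])
print(spotter.outline_of('top','cap')[0]['bbox'],[ (o['bbox'],o['conf']) for o in spotter.outline_of('top','cap')],[ (o['bbox'],o['conf']) for o in spotter.outline_of('scene','cap')],[ (o['bbox'],o['conf']) for o in spotter.outline_of('top','knob_grip')])
E
```

```text
stand [571.3  74.8 -16.5] [1.7 1.7]
cap [560.   75.  220.6] [11.3 11.3]
capmanual [575.9  73.6 239.7] [1.2 1.2]
head [545.3 -37.  207.7] [1.7 1.7]
seal [528.6 -24.2 169. ] [4.6 4.6]
lift [537.1 -29.7 -20. ] [0.6 0.6]
knob [ 488.3 -151.6  105.6] [1.1 1.1]
plat [538.5 -30.3  47.1] [8.1 8.1]
[1239. -286. 1076.] 415.2688856394336 -0.13229560295821385
[ 424.  -21. 1464.] 373.5582769515843 0.04279549098899916
[222.1, 187.1, 47.2, 19.2] [([222.1, 187.1, 47.2, 19.2], 0.75), ([160.5, 122.2, 51.9, 27.8], 0.66), ([351.8, 181.2, 32.6, 33.7], 0.39)] [([338.6, 188.8, 64.7, 42.3], 0.88), ([242.7, 157.8, 57.9, 43.2], 0.81)] []
```

```bash
sleep 0
```

```text
(no output)
```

View pics/scene_c.png

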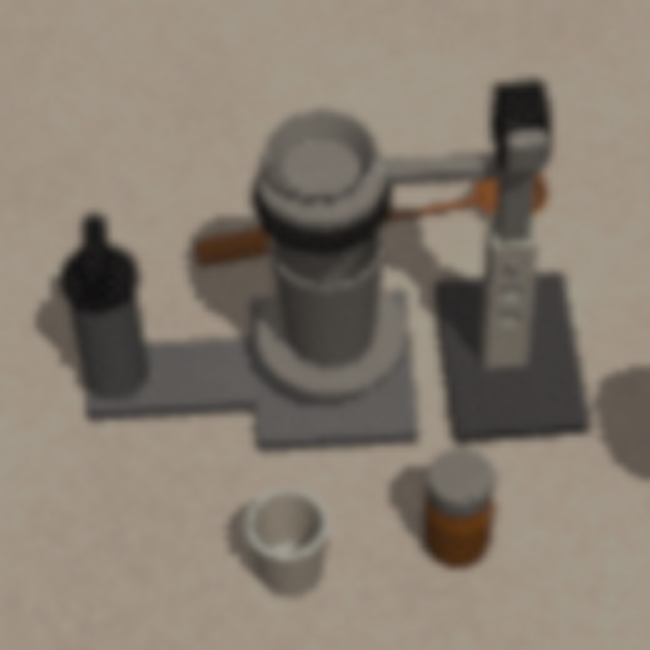

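View pics/top_c.png

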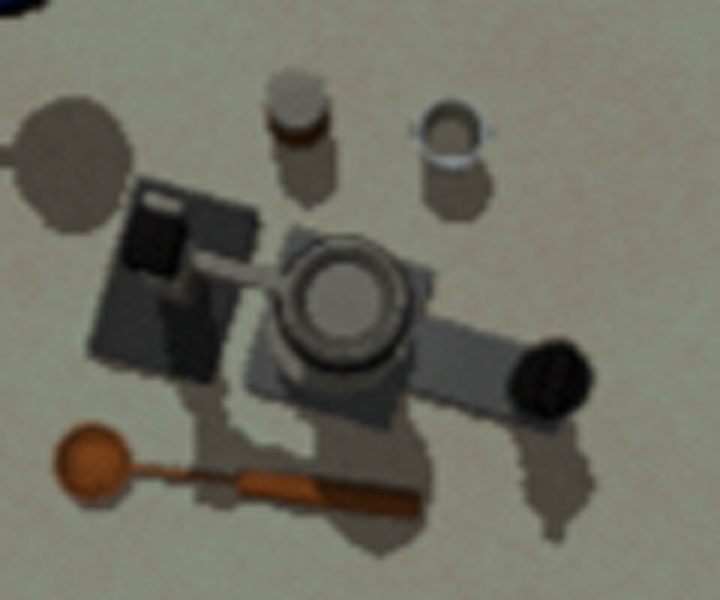

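The crop confirms the grey stand: black cap with a steel button towards the far side (+x), and the lift with tumbler beside it. Its yaw is about -17°. Next I'll move the wrist camera over it.

```bash
python3 - <<'E'
from h import *
im=cam('wrist');print(np.round(im['T_tool_cam'],3),im['fx'],im['k1'],im['cx'],im['cy'])
b=cam('top')
for n,q,z in [('jar',(128,243),215),('jarfoot',(138,242),0),('container',(130,196),92),('spice',(249,166),75),('egg',(275,172),55),('spoonend',(270,233),5)]: print(n,np.round(onz(b,q,z)))
E
```

```text
[[ 0.00000e+00 -9.52000e-01 -3.06000e-01  7.82400e+01]
 [ 1.00000e+00  0.00000e+00 -1.00000e-03  4.45000e-01]
 [ 1.00000e-03 -3.06000e-01  9.52000e-01 -1.42745e+02]
 [ 0.00000e+00  0.00000e+00  0.00000e+00  1.00000e+00]] 288.2679201667937 -0.06066864035227824 254.04605212216288 188.7887265634382
jar [406. 397. 215.]
jarfoot [405. 431.   0.]
container [575. 434.  92.]
spice [681.  -5.  75.]
egg [ 660. -103.   55.]
spoonend [429. -80.   5.]
```

Emit:
{"api": "move_arm", "payload": {
  "rows": "0 0 0.05 0 100; 0 0 0.11 0 100; 0.03 -0.04 0.17 -10 100; 0.06 -0.1 0.19 -20 100; 0.09 -0.15 0.19 -30 100; 0.12 -0.21 0.19 -40 100; 0.15 -0.26 0.19 -50 100; 0.18 -0.32 0.19 -60 100; 0.21 -0.37 0.19 -70 100; 0.24 -0.42 0.19 -80 100"
}}

```text
t: 4.05
tool_pos: [493.6, 184.4, 421.8]
ee_rot: [0.787, 0.617, 0.001, -0.0]
force: [1.1, 0.1, -0.1]
opening: 85.2
```

```bash
cat >> h.py <<'E'
import pickle
def keep(im,n): pickle.dump(im,open(f'pics/{n}.pkl','wb'))
def load(n): return pickle.load(open(f'pics/{n}.pkl','rb'))
E
python3 - <<'E'
from h import *
im=cam('wrist');keep(im,'w1');save(im,'w1.png',None,1.5)
for n in ['cap','button_face','head','knob_grip']:
    print(n,[(np.round(a['at'],1).tolist(),round(a['conf'],2)) for a in spotter.landmark_of('wrist',n)[:3]])
E
```

```text
cap [([332.3, 226.1], 0.98), ([478.5, 31.1], 0.89), ([296.8, 228.2], 0.23)]
button_face [([351.2, 231.1], 0.59), ([503.1, 33.8], 0.58)]
head [([334.6, 230.3], 0.75), ([447.3, 126.4], 0.74)]
knob_grip [([297.0, 323.5], 0.84), ([358.2, 248.7], 0.68)]
```

View pics/w1.png

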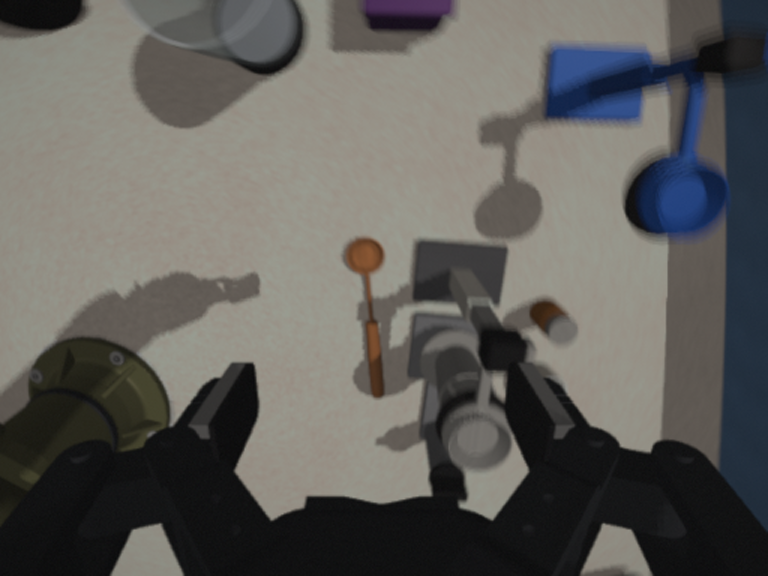

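Emit:
{"api": "move_arm", "payload": {
  "rows": "0.02 -0.05 0 -3 100; 0.04 -0.1 0 -3 100; 0.06 -0.15 0 -3 100; 0.06 -0.2 0 -3 100; 0.05 -0.25 0 -3 100; 0.04 -0.3 0 -3 100; 0.03 -0.35 0 -3 100; 0.02 -0.38 0 -3 100; 0.02 -0.38 0 -3 100; 0.02 -0.38 0 -3 100"
}}

```text
t: 5.55
tool_pos: [514.0, -191.0, 421.1]
ee_rot: [0.8, 0.6, 0.0, -0.0]
force: [-0.8, 0.4, 0.7]
opening: 85.6
```

```bash
python3 - <<'E'
from h import *
im=cam('wrist');keep(im,'w2');save(im,'w2.png',None,1.5)
for n in ['cap','knob_grip','head']:
    print(n,[(np.round(a['at'],1).tolist(),round(a['conf'],2)) for a in spotter.landmark_of('wrist',n)[:3]])
E
```

```text
cap [([237.0, 20.6], 0.41)]
knob_grip [([236.5, 132.0], 0.68)]
head [([238.1, 19.8], 0.71)]
```

View pics/w2.png

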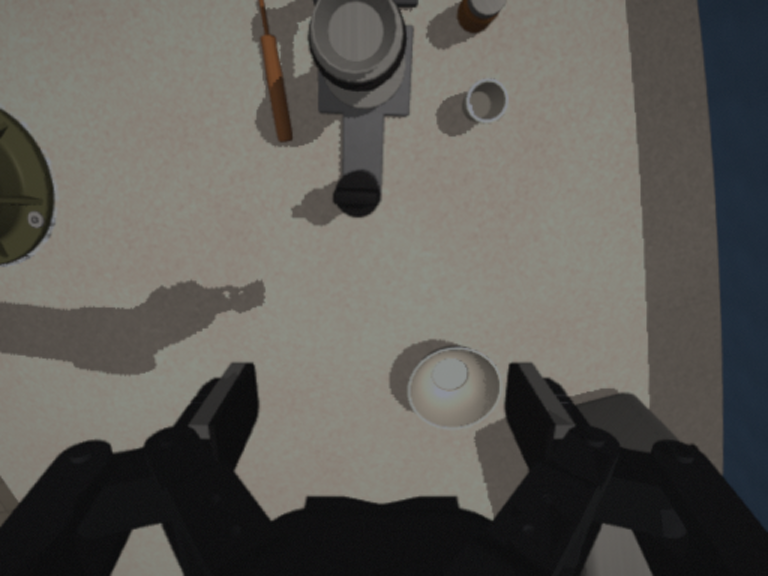

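Emit:
{"api": "move_arm", "payload": {
  "rows": "0.01 0.05 0 0 100; 0.02 0.1 0 0 100; 0.03 0.15 0 0 100; 0.04 0.18 0 0 100; 0.05 0.2 0 0 100; 0.05 0.2 0 0 100; 0.05 0.2 -0.03 0 100; 0.05 0.2 -0.06 0 100; 0.05 0.2 -0.06 0 100; 0.05 0.2 -0.06 0 100"
}}

```text
t: 7.0
tool_pos: [563.3, 5.1, 362.8]
ee_rot: [0.802, 0.598, 0.001, 0.001]
force: [0.0, 0.2, 1.6]
opening: 85.4
```

```bash
python3 - <<'E'
from h import *
im=cam('wrist');keep(im,'w3');save(im,'w3.png',None,1.5)
save(load('w2'),'w2c.png',(200,90,90,70),8)
for n in ['cap','button_face','head']:
    print(n,[(np.round(a['at'],1).tolist(),round(a['conf'],2)) for a in spotter.landmark_of('wrist',n)[:3]])
print(np.round(r.state()['joints'],2))
E
```

```text
cap [([242.4, 105.0], 0.86), ([321.0, 130.9], 0.23)]
button_face [([268.6, 108.7], 0.77)]
head [([244.6, 203.2], 0.88)]
[-0.53  0.1   0.53  1.47 -0.05  1.58 -0.3 ]
```

View pics/w3.png

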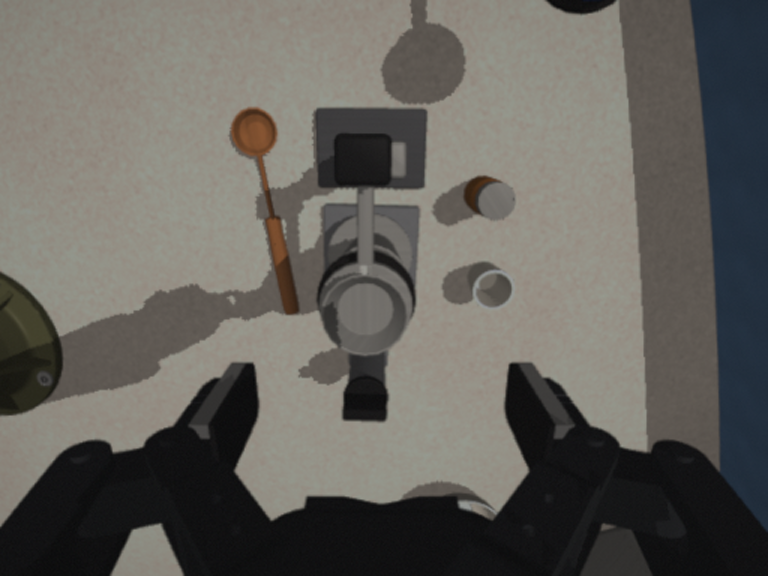

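View pics/w2c.png

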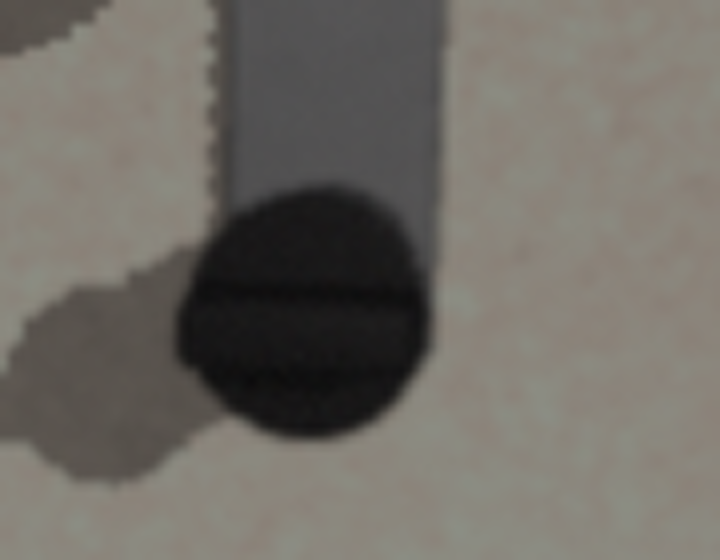

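```bash
python3 - <<'E'
from h import *
w1,w2,w3=map(load,('w1','w2','w3'));a=cam('scene');b=cam('top');keep(a,'s');keep(b,'t')
print('cap net w1w3',*tri([(w1,(332.3,226.1)),(w3,(242.4,105.0))]))
print('cap net +scene',*tri([(a,(295.8,162.8)),(w1,(332.3,226.1)),(w3,(242.4,105.0))]))
print('btn net',*tri([(a,(298.2,172.5)),(w1,(351.2,231.1)),(w3,(268.6,108.7))]))
print('head',*tri([(a,(252.7,174.1)),(w3,(244.6,203.2)),(b,(259.2,198.5))]))
print('knob',*tri([(a,(210.2,194.2)),(w2,(236.5,132)),(w1,(297,323.5)),(b,(290.6,216.1))]))
for z in (240,245,250,255,260):
    c=[onz(w3,(x/1.5,y/1.5),z) for x,y in [(334,133),(392,133),(334,186),(392,186),(406,160)]]
    print(z,np.round(c[1]-c[0],1)[:2],np.linalg.norm(c[1]-c[0]).round(1),np.linalg.norm(c[2]-c[0]).round(1),np.round(sum(c[:4])/4,1))
save(w3,'w3c.png',(205,75,80,60),8)
save(w1,'w1c.png',(300,200,70,60),8)
E
```

```text
cap net w1w3 [573.87106022  76.48456598 216.92390855] [0.8666303670746688, 0.8666303670744383]
cap net +scene [572.60378356  80.17640777 229.54682432] [2.1142969698130396, 2.9602201469659564, 3.9768731006669187]
btn net [597.84269748  69.81176584 225.75274433] [6.207885447742027, 2.196979494894664, 4.179549097823477]
head [543.02014502 -33.37104931 200.03985853] [2.6341699342145675, 5.845719337225845, 5.806814527775517]
knob [ 494.17107838 -154.95334891  121.82263538] [6.172991080108453, 3.112218472803079, 5.584813491997199, 7.898765329542853]
240 [32.5 -9.7] 33.9 30.6 [573.3  75.3 240. ]
245 [31.9 -9.5] 33.3 30.0 [573.5  75.4 245. ]
250 [31.3 -9.4] 32.6 29.4 [573.8  75.5 250. ]
255 [30.6 -9.2] 32.0 28.9 [574.   75.6 255. ]
260 [30. -9.] 31.3 28.3 [574.2  75.7 260. ]
```

View pics/w3c.png

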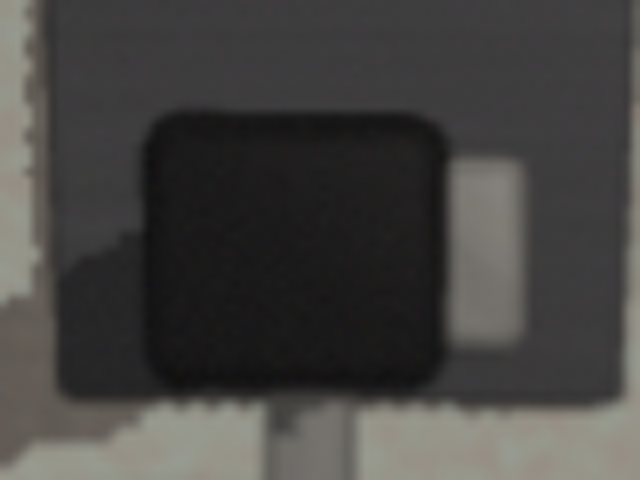

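Emit:
{"api": "move_arm", "payload": {
  "rows": "0.003 0.025 0 0 100; 0.007 0.05 0 0 100; 0.011 0.07 -0.02 0 100; 0.011 0.07 -0.06 0 100; 0.011 0.07 -0.08 0 100; 0.011 0.07 -0.1 0 100; 0.011 0.07 -0.1 0 100; 0.011 0.07 -0.1 0 100; 0.011 0.07 -0.1 0 100; 0.011 0.07 -0.1 0 100"
}}

```text
t: 8.55
tool_pos: [574.3, 76.4, 262.1]
ee_rot: [0.801, 0.598, 0.001, 0.0]
force: [0.9, -0.3, 0.0]
opening: 85.2
```

```bash
python3 - <<'E'
from h import *
print(r.state()['tool_pos'],r.state()['ee_rot'],r.state()['force'])
im=cam('wrist');keep(im,'w4');save(im,'w4.png',None,1.5)
E
```

```text
[574.31905137  76.37906135 262.05331227] [8.01144878e-01 5.98470102e-01 5.88895464e-04 2.73115467e-04] [ 0.93144274 -0.3254516   0.02299556]
```

View pics/w4.png

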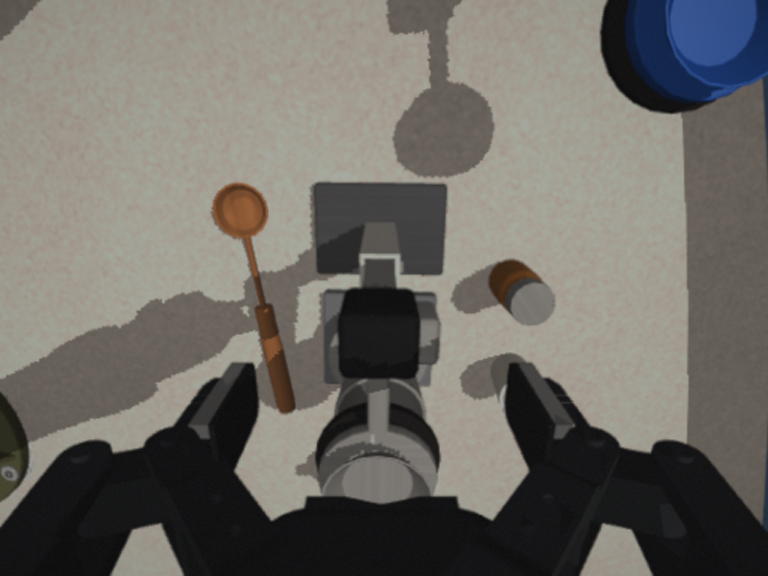

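```bash
python3 - <<'E'
from h import *
w3=load('w3');w4=load('w4');save(w4,'w4c.png',(215,180,90,80),8)
for p,q in [((223.2,123),(226,252)),((260.6,123),(280,252)),]: print(*tri([(w3,p),(w4,q)]))
for z in (238,242,246): print(z,onz(w4,(226,252),z),onz(w4,(280,252),z))
E
```

```text
[553.10407872  66.62543138 243.51116515] [0.0926213762895405, 0.0926213762895773]
[585.5294221   56.99415185 243.58573363] [0.3552188380084815, 0.3552188380085837]
238 [551.52779414  63.73970207 238.        ] [585.51341441  53.66166463 238.        ]
242 [552.60611002  65.85025904 242.        ] [585.77695439  56.01383385 242.        ]
246 [553.6844259   67.96081602 246.        ] [586.04049437  58.36600307 246.        ]
```

View pics/w4c.png

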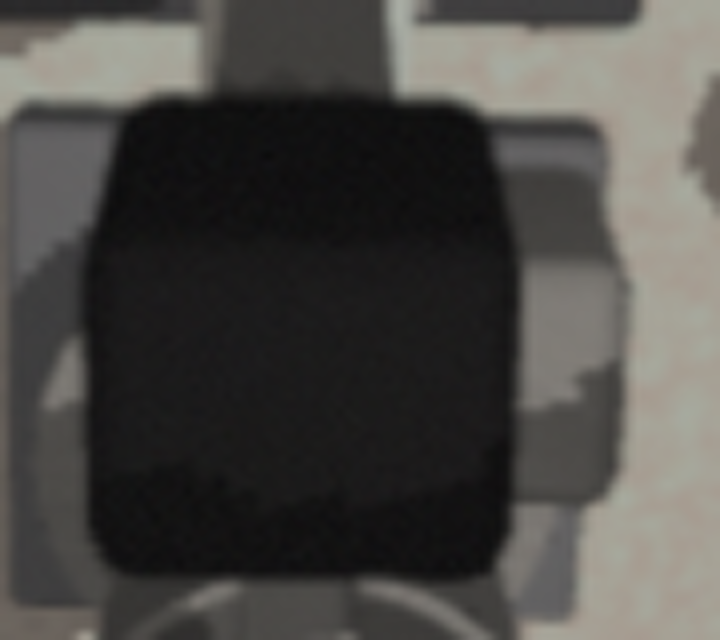

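Cap top z≈243, centre about (573.6,76.2), and the fingers straddle it. Descend and squeeze.

Emit:
{"api": "move_arm", "payload": {
  "rows": "0 0 -0.025 0 100; 0 0 -0.05 0 100; 0 0 -0.065 0 100; 0 0 -0.065 0 100; 0 0 -0.065 0 60; 0 0 -0.065 0 30; 0 0 -0.065 0 30; 0 0 -0.065 0 30; 0 0 -0.065 0 30; 0 0 -0.065 0 30",
  "squeeze": 30
}}

```text
t: 9.85
tool_pos: [573.6, 76.8, 196.4]
ee_rot: [0.801, 0.599, -0.0, -0.0]
force: [-4.9, 1.9, 2.4]
opening: 34.0
```

```bash
python3 - <<'E'
from h import *
print(r.state())
im=cam('wrist');keep(im,'w5');save(im,'w5.png',None,1.5)
E
```

```text
{'t': 9.85, 'joints': array([-0.58928178,  0.19780175,  0.46856204,  1.69752659, -0.09366824,
        1.26891084, -0.3880775 ]), 'qvel': array([-0.00038695,  0.00051738, -0.00018722, -0.00015989,  0.00257779,
        0.00132666, -0.00141908]), 'joint_torque': array([  0.82493719, -36.0666132 ,   3.67496207, -30.85927963,
         0.51418578,  -0.80617061,   0.31814271]), 'tool_pos': array([573.57948193,  76.76352372, 196.36307334]), 'ee_rot': array([ 8.01093097e-01,  5.98539638e-01, -1.00038672e-04, -3.76127842e-04]), 'force': array([-4.87233991,  1.92533675,  2.42476267]), 'wrist_torque': array([ 0.15065562,  0.1944436 , -0.3785396 ]), 'opening': 33.96092080844318}
```

View pics/w5.png

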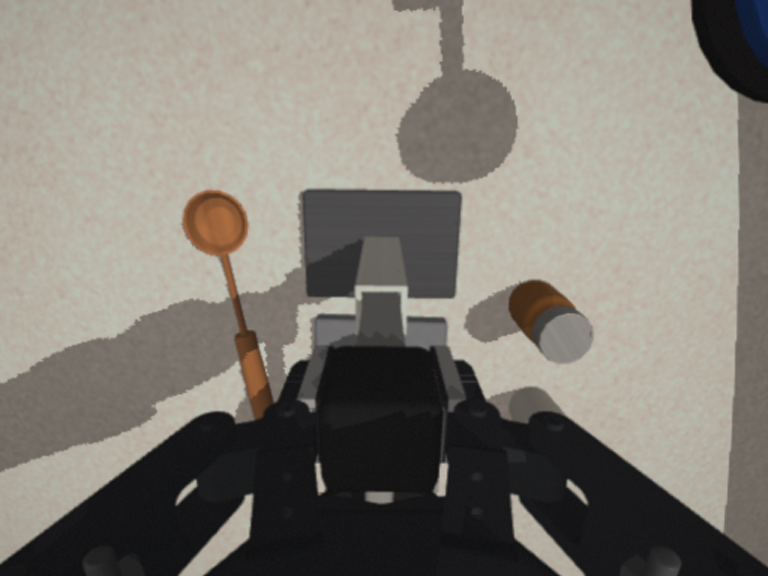

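Squeezed fully (opening 34, lateral force 5 N). Lower the post now.

Emit:
{"api": "move_arm", "payload": {
  "rows": "0 0 -0.004 0 30; 0 0 -0.008 0 30; 0 0 -0.012 0 30; 0 0 -0.016 0 30; 0 0 -0.02 0 30; 0 0 -0.0225 0 30; 0 0 -0.0245 0 30; 0 0 -0.0245 0 30; 0 0 -0.0245 0 30; 0 0 -0.0245 0 30"
}}

```text
t: 11.15
tool_pos: [573.6, 76.7, 171.4]
ee_rot: [0.801, 0.599, -0.0, -0.0]
force: [-5.0, 2.4, -1.2]
opening: 34.0
```

```bash
python3 - <<'E'
from h import *
s=r.state();print(s['tool_pos'],s['force'],s['opening'])
im=cam('wrist');keep(im,'w6');save(im,'w6.png',None,1.5)
E
```

```text
[573.57894275  76.71450417 171.41817801] [-4.96558854  2.3836138  -1.15878571] 34.00112557834289
```

View pics/w6.png

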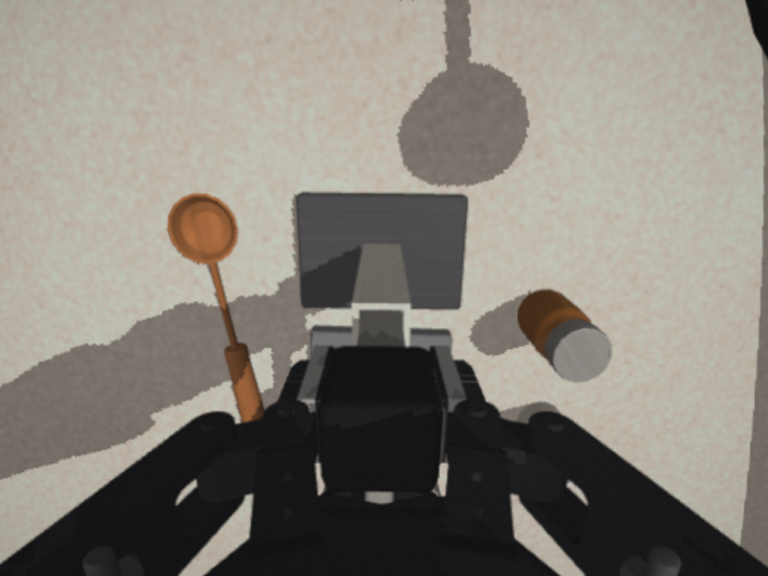

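The cap followed without slip and descended 25.0 mm. Release slowly.

Emit:
{"api": "move_arm", "payload": {
  "rows": "0 0 0 0 42; 0 0 0 0 46; 0 0 0 0 50; 0 0 0 0 55; 0 0 0 0 60; 0 0 0 0 70; 0 0 0 0 100; 0 0 0 0 100; 0 0 0 0 100; 0 0 0 0 100"
}}

```text
t: 12.45
tool_pos: [574.0, 76.4, 171.9]
ee_rot: [0.801, 0.598, 0.0, 0.0]
force: [-0.2, 0.2, -0.0]
opening: 85.5
```

```bash
python3 - <<'E'
from h import *
s=r.state();print(s['tool_pos'],s['force'],s['opening'])
im=cam('wrist');keep(im,'w7');save(im,'w7.png',(190,200,130,140),5)
a=cam('scene');save(a,'s7.png',(190,140,130,130),5)
E
```

```text
[573.9634396   76.36161989 171.85250977] [-0.20248069  0.16995316 -0.00400638] 85.46462526973673
```

View pics/w7.png

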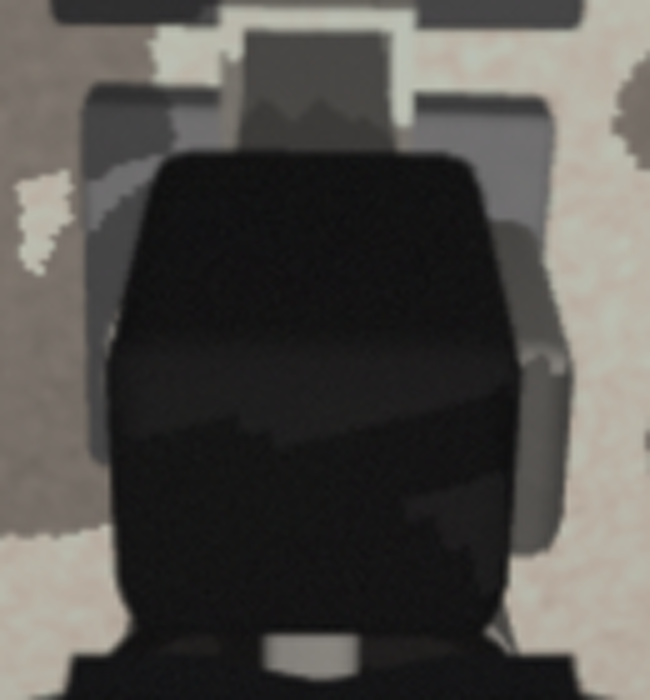

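View pics/s7.png

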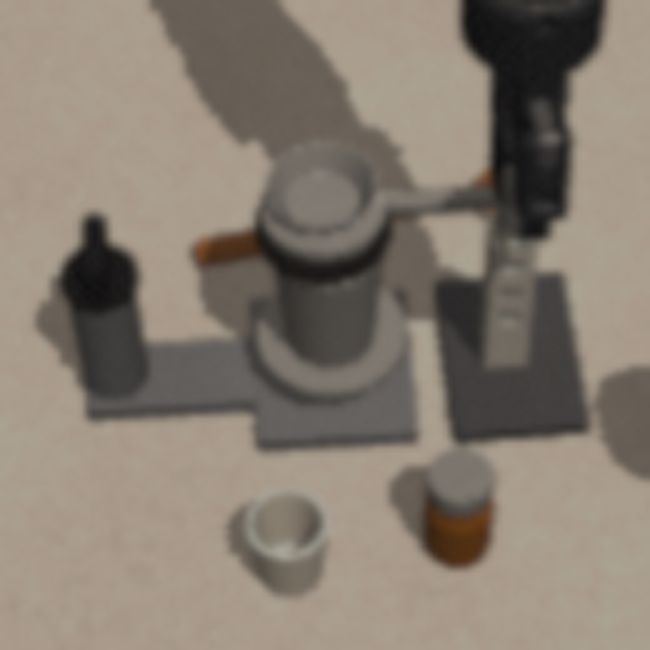

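Button stands out only ~5 mm in crop w7 versus ~9 mm in w4, so it may not have snapped. I'll check by projecting a model.

```bash
python3 - <<'E'
from h import *
ex=np.array([np.cos(np.deg2rad(-16.6)),np.sin(np.deg2rad(-16.6)),0]);ey=np.array([-ex[1],ex[0],0]);ez=np.array([0,0,1.])
for n,(cx0,cy0,f),zc in [('w4',(215,180,8),223),('w7',(190,200,5),198)]:
    im=load(n);C=np.array([573.6,76.2,zc])
    def P(x,y,z): return np.round((proj(im,C+x*ex+y*ey+z*ez)-[cx0,cy0])*f)
    print(n,'captop -x/+x at -y',P(-17,-15,20),P(17,-15,20),'+y',P(-17,15,20),P(17,15,20),'bottom+y',P(-17,15,-20),P(17,15,-20))
    for o in (26,23,20,19):
        print(o,'btn top +y,-y',P(o,11,13),P(o,-11,13),'bot +y',P(o,11,-13))
E
```

```text
w4 captop -x/+x at -y [ 89. 572.] [516. 573.] +y [ 77. 221.] [528. 222.] bottom+y [119.  61.] [489.  61.]
26 btn top +y,-y [632. 236.] [620. 486.] bot +y [594. 128.]
23 btn top +y,-y [595. 236.] [583. 486.] bot +y [560. 128.]
20 btn top +y,-y [557. 236.] [547. 486.] bot +y [527. 128.]
19 btn top +y,-y [544. 236.] [535. 486.] bot +y [516. 128.]
w7 captop -x/+x at -y [116. 646.] [515. 647.] +y [ 97. 345.] [534. 346.] bottom+y [153. 126.] [480. 127.]
26 btn top +y,-y [627. 339.] [608. 551.] bot +y [575. 193.]
23 btn top +y,-y [591. 339.] [575. 552.] bot +y [546. 193.]
20 btn top +y,-y [556. 339.] [541. 552.] bot +y [516. 193.]
19 btn top +y,-y [544. 339.] [530. 552.] bot +y [506. 193.]
```

Not snapped: the model fits face at ~+21 mm, i.e. the catch is rubbing. Whether it is just above or just below the hole is unclear, so I'll lift it 7 mm squeezed, release, then push the cap down from above, which snaps it by itself.

Emit:
{"api": "move_arm", "payload": {
  "rows": "0 0 0 0 60; 0 0 0 0 30; 0 0 0 0 30; 0 0 0 0 30; 0 0 0.002 0 30; 0 0 0.004 0 30; 0 0 0.006 0 30; 0 0 0.007 0 30; 0 0 0.007 0 30; 0 0 0.007 0 30",
  "squeeze": 45
}}

```text
t: 13.8
tool_pos: [573.3, 76.6, 178.5]
ee_rot: [0.801, 0.599, -0.001, -0.0]
force: [-3.2, 2.3, -9.9]
opening: 33.5
```

Emit:
{"api": "move_arm", "payload": {
  "rows": "0 0 0 0 45; 0 0 0 0 60; 0 0 0 0 100; 0 0 0 0 100; 0 0 0 0 100; 0 0 0.04 0 100; 0 0 0.08 0 100; 0 0 0.095 0 50; 0 0 0.095 0 0; 0 0 0.095 0 0"
}}

```text
t: 15.05
tool_pos: [573.1, 76.3, 272.0]
ee_rot: [0.801, 0.599, -0.001, -0.0]
force: [0.1, -0.4, 0.2]
opening: 32.2
```

```bash
python3 - <<'E'
from h import *
s=r.state();print(s['tool_pos'],s['force'],s['opening'])
im=cam('wrist');keep(im,'w8');save(im,'w8.png',None,1.5)
a=cam('scene');save(a,'s8.png',(190,140,130,130),5)
E
```

```text
[573.12045347  76.34234406 272.04684304] [ 0.11793089 -0.3774426   0.22719243] 32.16354651038566
```

View pics/w8.png

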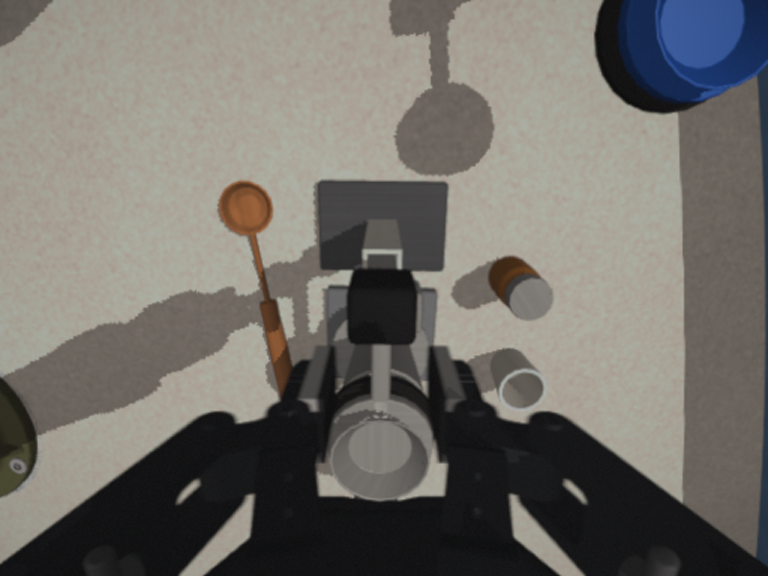

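View pics/s8.png

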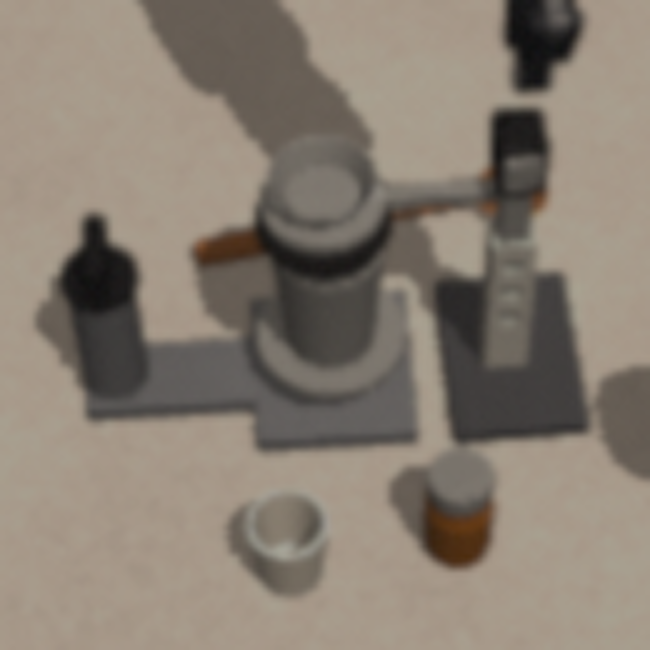

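Emit:
{"api": "move_arm", "payload": {
  "rows": "0 0 0 0 0; 0 0 0 0 0; 0 0 0 0 0; 0 0 -0.02 0 0; 0 0 -0.038 0 0; 0 0 -0.042 0 0; 0 0 -0.045 0 0; 0 0 -0.047 0 0; 0 0 -0.048 0 0; 0 0 -0.049 0 0"
}}

```text
t: 16.4
tool_pos: [574.1, 76.4, 225.1]
ee_rot: [0.801, 0.598, 0.0, 0.0]
force: [0.2, -0.5, 0.6]
opening: -0.2
```

```bash
python3 - <<'E'
from h import *
s=r.state();print(s['tool_pos'],s['force'],s['opening'])
im=cam('wrist');keep(im,'w9');save(im,'w9.png',(160,180,180,160),4)
E
```

```text
[574.13766761  76.37854903 225.13329841] [ 0.16495973 -0.49754642  0.57562187] -0.20378902995129586
```

View pics/w9.png

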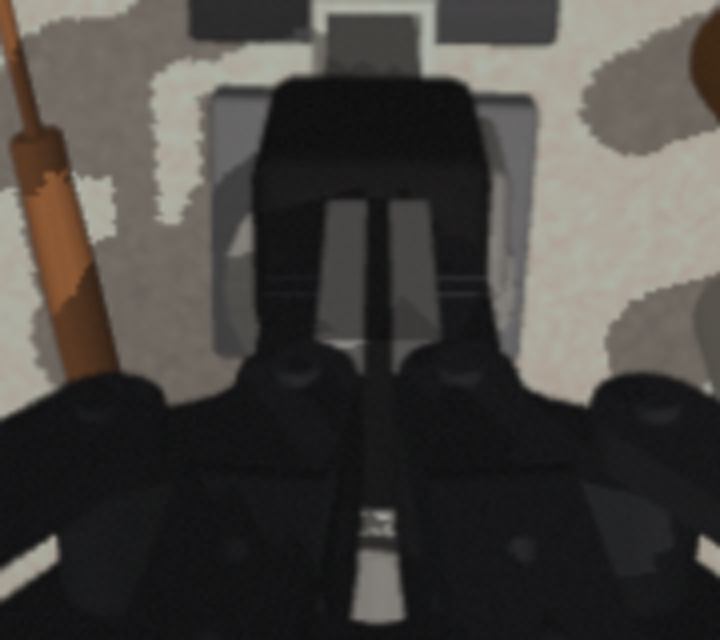

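Emit:
{"api": "move_arm", "payload": {
  "rows": "0 0 -0.0005 0 0; 0 0 -0.001 0 0; 0 0 -0.0015 0 0; 0 0 -0.002 0 0; 0 0 -0.0025 0 0; 0 0 -0.003 0 0; 0 0 -0.0035 0 0; 0 0 -0.004 0 0; 0 0 -0.0045 0 0; 0 0 -0.005 0 0"
}}

```text
t: 17.7
tool_pos: [574.1, 76.4, 219.8]
ee_rot: [0.801, 0.598, 0.0, 0.0]
force: [-0.3, -0.7, 1.8]
opening: -0.0
```

```bash
python3 - <<'E'
from h import *
s=r.state();print(s['tool_pos'],s['force'],s['opening'])
im=cam('wrist');keep(im,'w10');save(im,'w10.png',(160,180,180,160),4)
E
```

```text
[574.11437445  76.36676924 219.83605795] [-0.34448195 -0.6961888   1.75251084] -0.016058188018497992
```

View pics/w10.png

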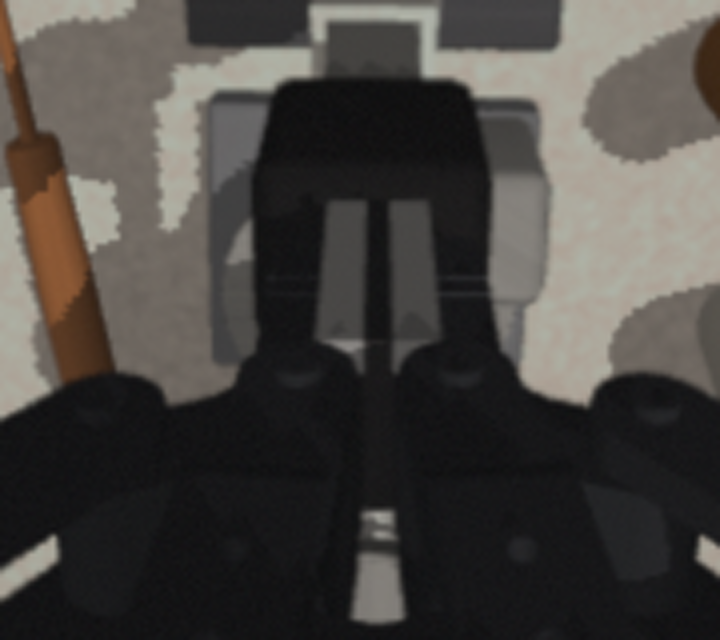

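The button popped out (sliver grew from ~10 to ~55 px in the crop), so the catch has snapped in. On to the knob.

Emit:
{"api": "move_arm", "payload": {
  "rows": "0 0 0.04 0 0; 0 0 0.08 9 20; -0.003 -0.03 0.1 18 60; -0.006 -0.07 0.1 27 100; -0.009 -0.11 0.1 36 100; -0.012 -0.15 0.1 46 100; -0.015 -0.19 0.1 56 100; -0.018 -0.22 0.1 66 100; -0.021 -0.24 0.1 76 100; -0.024 -0.245 0.1 86 100"
}}

```text
t: 19.0
tool_pos: [549.2, -170.8, 319.2]
ee_rot: [0.177, 0.984, -0.0, -0.0]
force: [-0.1, 1.0, -0.1]
opening: 85.7
```

Emit:
{"api": "move_arm", "payload": {
  "rows": "0 0 0 4 100; 0 0 0 4 100; 0 0 0 4 100; 0 0 0 4 100; 0 0 0 4 100; 0 0 0 4 100; 0 0 0 4 100; 0 0 0 4 100; 0 0 0 4 100; 0 0 0 4 100"
}}

```text
t: 20.25
tool_pos: [550.0, -168.6, 319.9]
ee_rot: [0.143, 0.99, 0.0, 0.0]
force: [0.1, 0.8, -0.3]
opening: 85.3
```

```bash
python3 - <<'E'
from h import *
s=r.state();print(s['tool_pos'],s['ee_rot'],s['force'],s['opening'],s['joints'].round(2))
im=cam('wrist');keep(im,'k1');save(im,'k1.png',None,1.5)
print([(np.round(a['at'],1).tolist(),round(a['conf'],2)) for a in spotter.landmark_of('wrist','knob_grip')[:3]])
E
```

```text
[ 549.9512465  -168.63902312  319.87237014] [1.43310300e-01 9.89677802e-01 5.73187529e-05 4.58612498e-05] [ 0.13594714  0.76371513 -0.25800043] 85.31640642114914 [-0.24  0.14  0.55  1.52 -0.07  1.5   1.6 ]
[([253.3, 119.9], 0.94)]
```

View pics/k1.png

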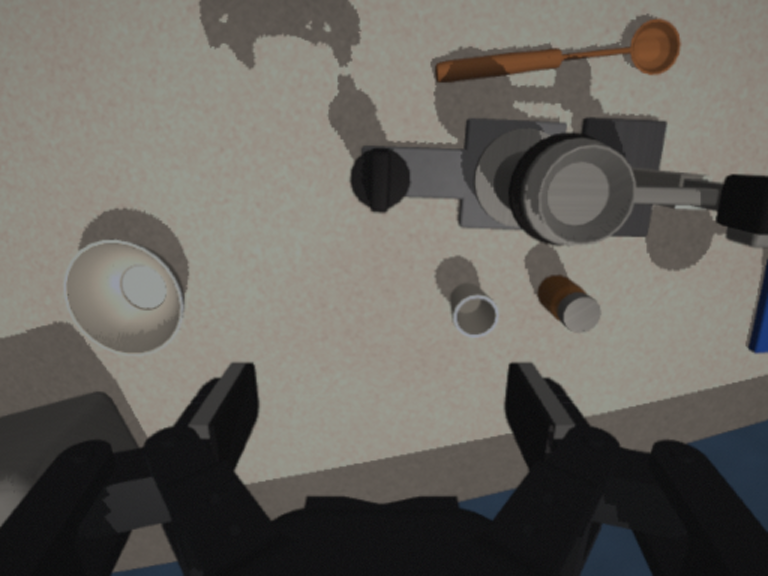

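```bash
python3 - <<'E'
from h import *
k=load('k1');w2=load('w2');a=load('s');b=load('t');w3=load('w3')
save(k,'k1c.png',(225,90,60,60),10)
print(*tri([(k,(253.3,119.9)),(w2,(236.5,132))]))
print(*tri([(k,(253.3,119.9)),(w2,(238.1,131.5)),(a,(210.2,194.2))]))
for z in (110,125,140,150): print(z,onz(k,(253.3,119.9),z),onz(w2,(236.5,132),z))
E
```

```text
[ 498.01498671 -154.51323249  145.58040462] [0.6640583255733636, 0.6640583255733565]
[ 499.47186023 -154.85069385  120.85633197] [0.3378675339690363, 2.697836257754761, 2.3683095379112675]
110 [ 500.29339957 -154.78477864  110.        ] [ 495.0658719  -158.48787091  110.        ]
125 [ 499.22111027 -154.41322047  125.        ] [ 496.41860813 -157.07031649  125.        ]
140 [ 498.14882096 -154.0416623   140.        ] [ 497.77134436 -155.65276207  140.        ]
150 [ 497.43396143 -153.79395685  150.        ] [ 498.67316851 -154.70772579  150.        ]
```

View pics/k1c.png

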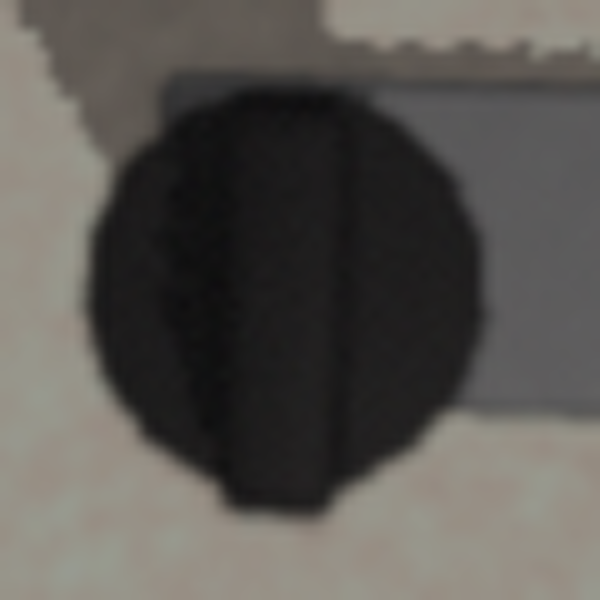

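Emit:
{"api": "move_arm", "payload": {
  "rows": "-0.01 0 -0.03 0 100; -0.02 0.005 -0.06 0 100; -0.03 0.008 -0.09 0 100; -0.04 0.01 -0.11 0 100; -0.051 0.014 -0.12 0 100; -0.051 0.014 -0.12 0 100; -0.051 0.014 -0.12 0 100; -0.051 0.014 -0.12 0 100; -0.051 0.014 -0.12 0 100; -0.051 0.014 -0.12 0 100"
}}

```text
t: 21.6
tool_pos: [499.2, -154.7, 200.0]
ee_rot: [0.143, 0.99, -0.0, 0.0]
force: [-0.7, -0.3, -0.4]
opening: 85.7
```

```bash
python3 - <<'E'
from h import *
s=r.state();print(s['tool_pos'],s['ee_rot'],s['force'],s['opening'])
im=cam('wrist');keep(im,'k2');save(im,'k2.png',None,1.5);save(im,'k2c.png',(200,190,110,90),7)
print([(np.round(a['at'],1).tolist(),round(a['conf'],2)) for a in spotter.landmark_of('wrist','knob_grip')[:3]])
E
```

```text
[ 499.16628105 -154.72052173  199.98023463] [ 1.43301175e-01  9.89679114e-01 -2.23156948e-05  1.53495234e-04] [-0.66505202 -0.33042577 -0.4249188 ] 85.66247520256543
[([252.4, 201.4], 0.59)]
```

View pics/k2.png

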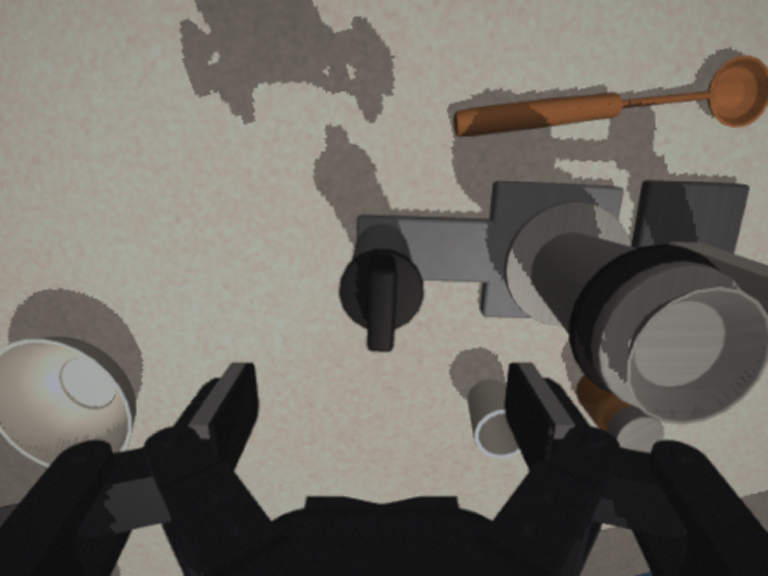

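View pics/k2c.png

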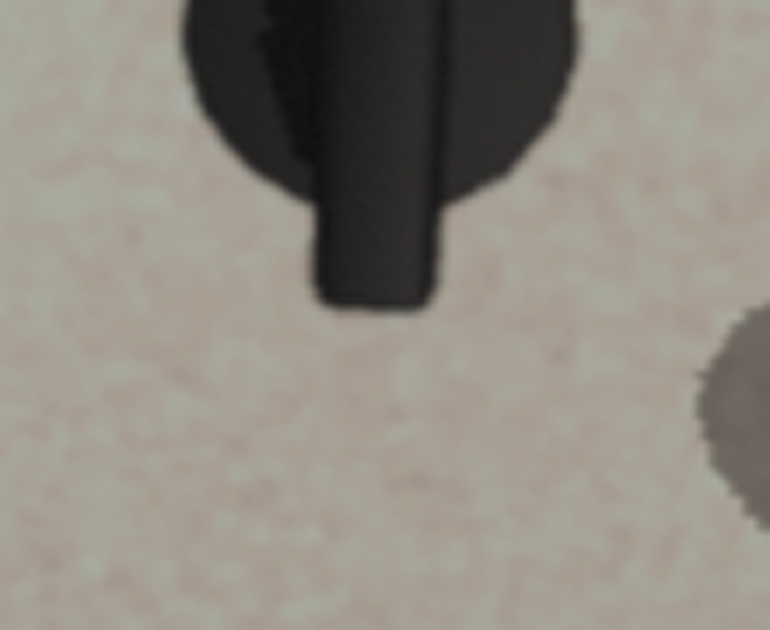

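```bash
python3 - <<'E'
from h import *
k=load('k1');k2=load('k2');w2=load('w2')
save(k2,'k2d.png',(220,160,65,80),9)
print('near',*tri([(k,(253,141.3)),(k2,(253.8,234))]))
print('net',*tri([(k,(253.3,119.9)),(k2,(252.4,201.4))]))
print('disc l',*tri([(k,(234.2,119.5)),(k2,(226.6,194))]),'r',*tri([(k,(273.2,121)),(k2,(282.3,195))]))
for z in (110,115,120,125,130): print(z,np.linalg.norm(onz(k2,(226.6,194),z)-onz(k2,(282.3,195),z)),np.linalg.norm(onz(k,(234.2,121),z)-onz(k,(273.2,121),z)))
E
```

```text
near [ 519.91731105 -160.815904    144.56617296] [0.008861523839090519, 0.008861523839050705]
net [ 498.41836003 -154.87002715  133.35889033] [0.6948511623763991, 0.6948511623763326]
disc l [ 493.09459299 -176.58601368  112.65022126] [0.2675063589966908, 0.2675063589966922] r [ 508.3640744  -132.11855281  109.26442618] [0.12874427412253178, 0.1287442741225759]
110 47.56898506363601 46.74595400335739
115 46.54688024749841 46.08310053381322
120 45.52477543136078 45.42024706426907
125 44.502670615223195 44.757393594724945
130 43.48056579908561 44.09454012518079
```

View pics/k2d.png

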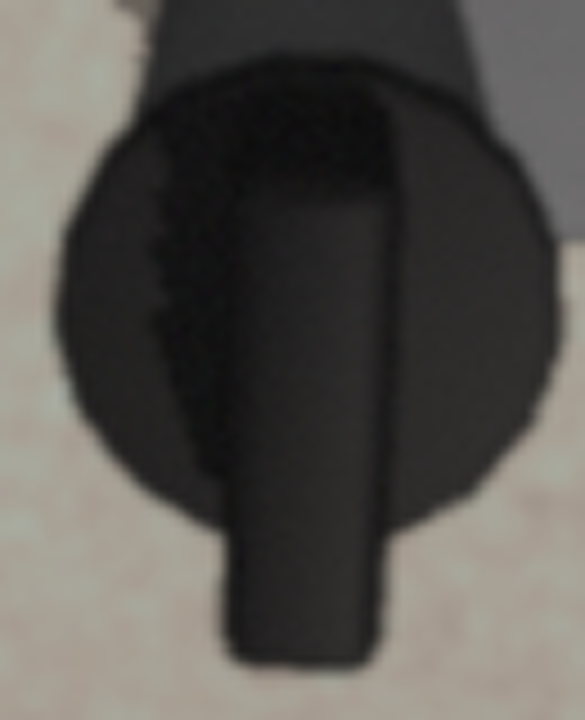

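```bash
python3 - <<'E'
from h import *
k2=load('k2');save(k2,'k2e.png',(320,110,192,180),4)
k=load('k1');save(k,'k1e.png',(300,70,140,100),5)
E
```

```text
(no output)
```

View pics/k2e.png

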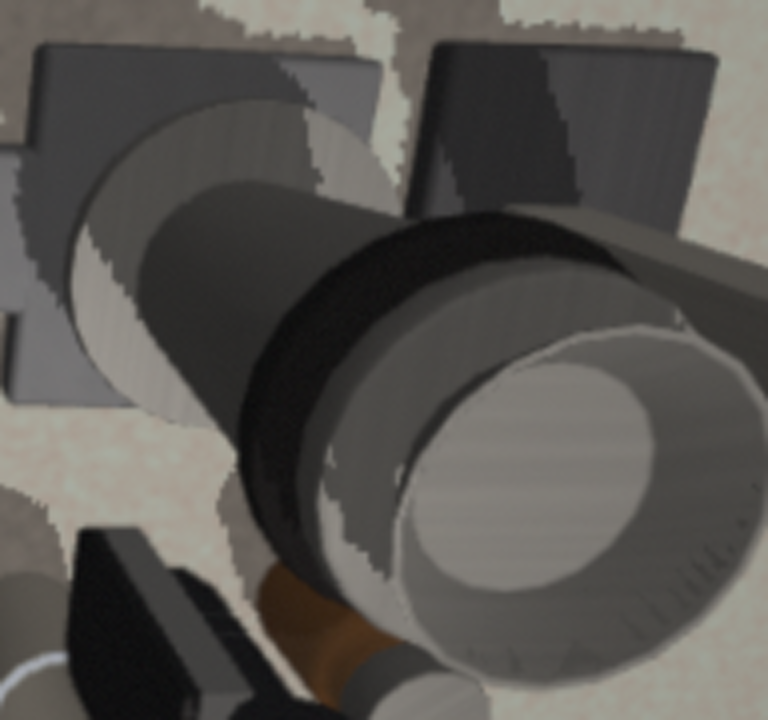

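View pics/k1e.png

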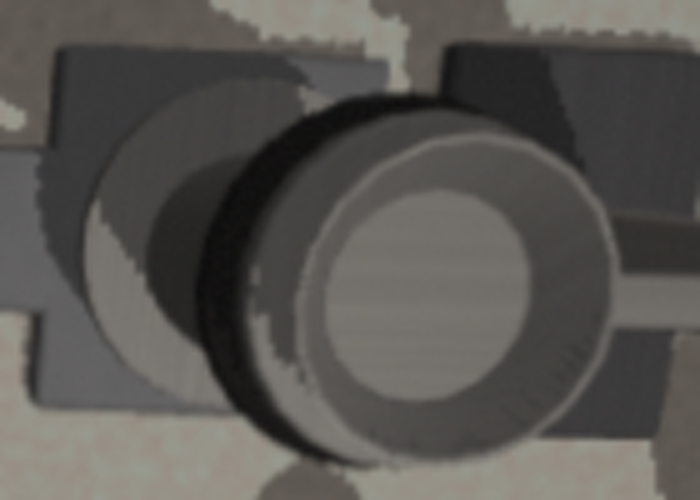

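```bash
cat > fit.py <<'E'
from h import *
from scipy.optimize import least_squares
from scipy.ndimage import map_coordinates
def circ(c,rad,ang): return np.array(c)+rad*np.c_[np.cos(ang),np.sin(ang),0*ang]
def edge(im,c,rad,ang,sign,half=3.0,minc=8):
    """sign +1: brighter inside; returns angle idx, pixel pts"""
    g=cv2.GaussianBlur(im['color'].astype(float).mean(2),(0,0),0.7)
    P=circ(c,rad,ang);Q=circ(c,rad+1,ang);out=[]
    for i in range(len(ang)):
        p=proj(im,P[i]);n=proj(im,Q[i])-p;n/=np.linalg.norm(n)
        t=np.arange(-half-1,half+1.01,0.25);s=p+t[:,None]*n
        if (s<2).any() or (s[:,0]>509).any() or (s[:,1]>381).any(): continue
        v=map_coordinates(g,[s[:,1],s[:,0]],order=1);d=-sign*np.gradient(v,0.25)
        d[:3]=0;d[-3:]=0;k=d.argmax()
        if d[k]<minc: continue
        if 0<k<len(t)-1:
            a,b,c2=d[k-1],d[k],d[k+1];o=0.5*(a-c2)/(a-2*b+c2) if a-2*b+c2 else 0
        out.append((ang[i],p+n*(t[k]+o*0.25)))
    return out
def fit(views,c0,rad,sign,fixz=None,it=8,half0=5,minc=8,fixxy=False,verb=False):
    c=np.array(c0,float)
    for j in range(it):
        E=[(im,e) for im,ang in views for e in edge(im,c,rad,ang,sign,max(1.5,half0-j),minc)]
        def res(x):
            cc=np.array([x[0],x[1],x[2]]) 
            o=[]
            for im,(a,q) in E:
                p=proj(im,circ(cc,rad,np.array([a]))[0]);p2=proj(im,circ(cc,rad+1,np.array([a]))[0]);n=(p2-p)/np.linalg.norm(p2-p);o.append((q-p)@n)
            return o
        s=least_squares(res,c,loss='soft_l1',f_scale=0.3);c=s.x
    return c,np.sqrt(np.median(np.array(res(c))**2)),len(E),np.linalg.inv(s.jac.T@s.jac+1e-9*np.eye(3)).diagonal()**.5*0.3
E
python3 - <<'E'
from fit import *
k=load('k1');k2=load('k2')
D=np.deg2rad
def draw(im,cs,n,crop,f):
    x,y,w,h=crop;c=cv2.resize(im['color'][y:y+h,x:x+w,::-1],None,fx=f,fy=f,interpolation=cv2.INTER_CUBIC)
    for cc,rad,col in cs:
        for p in circ(cc,rad,np.linspace(0,2*np.pi,240)):
            q=(proj(im,p)-[x,y]+.5)*f;cv2.circle(c,tuple(q.astype(int)),1,col,-1)
    cv2.imwrite('pics/'+n,c)
# viewing dir: near side toward camera; angles world
near=np.arctan2(-132+29,424-542)
ap=np.arange(near-D(75),near+D(75),D(3))
pl=fit([(k,ap),(k2,ap)],(542,-29,52),46,+1)
print('plat',pl)
sl=fit([(k,np.arange(near-D(80),near+D(80),D(3))),(k2,np.arange(near-D(80),near+D(80),D(3)))],(542,-29,148),40,-1,minc=5)
print('seal',sl)
draw(k2,[(pl[0],46,(0,0,255)),(sl[0],40,(0,255,0))],'f2.png',(320,110,192,180),4)
draw(k,[(pl[0],46,(0,0,255)),(sl[0],40,(0,255,0))],'f1.png',(300,70,140,100),5)
E
```

```text
plat (array([541.77194878, -25.21913752,  44.17409979]), np.float64(0.15200075397574472), 57, array([0.31528665, 0.22384053, 1.04643002]))
seal (array([541.15193033, -28.83939371, 148.45515187]), np.float64(0.1680109768912333), 105, array([0.08454911, 0.1023203 , 0.2576978 ]))
```

View pics/f2.png

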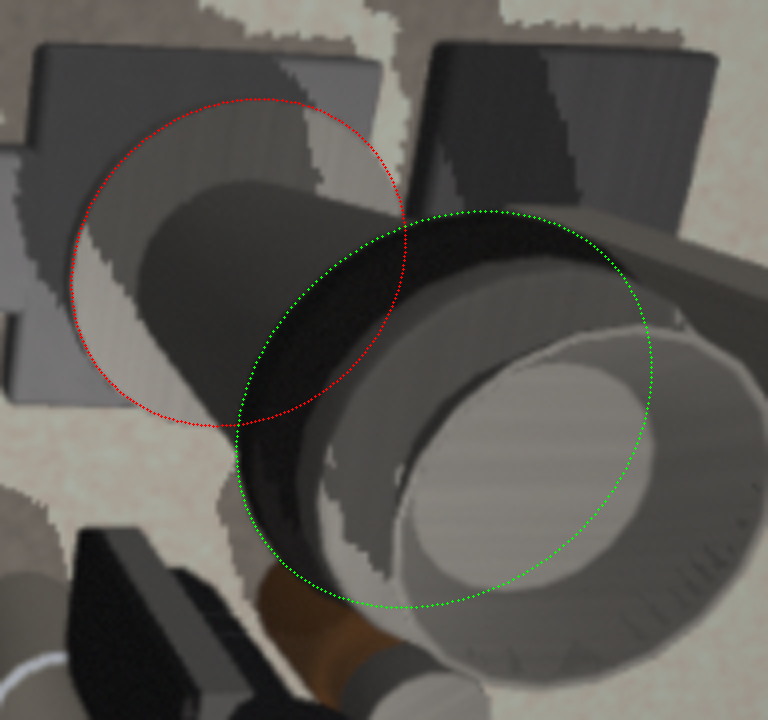

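View pics/f1.png

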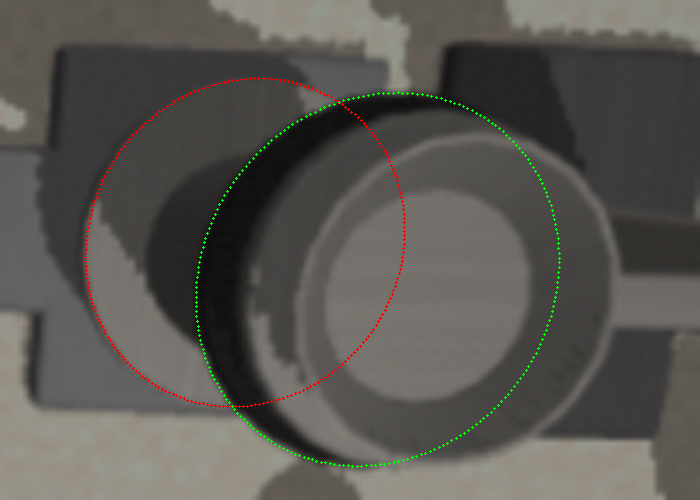

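Emit:
{"api": "move_arm", "payload": {
  "rows": "0 0 -0.03 0 100; 0 0 -0.06 0 100; 0 0 -0.078 0 80; 0 0 -0.078 0 50; 0 0 -0.078 0 30; 0 0 -0.079 0 5; 0 0 -0.079 0 5; 0 0 -0.079 0 5; 0 0 -0.079 0 5; 0 0 -0.079 0 5",
  "squeeze": 40
}}

```text
t: 22.95
tool_pos: [499.9, -155.2, 122.2]
ee_rot: [0.144, 0.99, 0.0, 0.001]
force: [-1.0, -1.0, 7.0]
opening: 13.5
```

```bash
python3 - <<'E'
from h import *
s=r.state();print(s['tool_pos'],s['force'],s['wrist_torque'],s['opening'])
im=cam('wrist');keep(im,'k3');save(im,'k3.png',None,1.5)
E
```

```text
[ 499.85712587 -155.17151853  122.24381966] [-0.97051099 -0.96596972  7.0462814 ] [-0.06896561  0.20476295 -0.54079793] 13.537588889033874
```

View pics/k3.png

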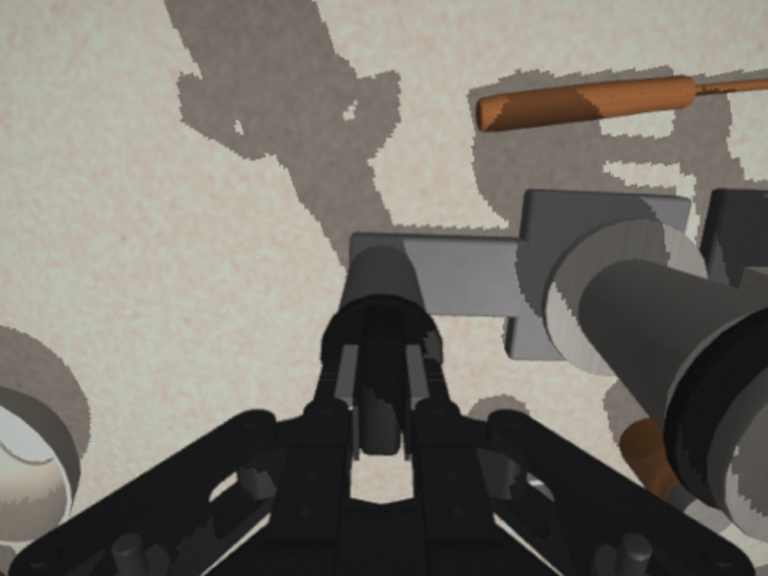

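Bar gripped (13.5 mm). The tips lean slightly on the disc (7 N), so I'll ease up 2 mm and turn clockwise.

Emit:
{"api": "move_arm", "payload": {
  "rows": "0 0 0.002 0 5; 0 0 0.002 -10 5; 0 0 0.002 -20 5; 0 0 0.002 -30 5; 0 0 0.002 -40 5; 0 0 0.002 -50 5; 0 0 0.002 -60 5; 0 0 0.002 -70 5; 0 0 0.002 -80 5; 0 0 0.002 -90 5"
}}

```text
t: 24.25
tool_pos: [498.3, -155.8, 122.3]
ee_rot: [0.803, 0.596, -0.001, 0.001]
force: [0.0, -3.1, -2.6]
opening: 13.1
```

```bash
python3 - <<'E'
from h import *
s=r.state();print(s['tool_pos'],s['ee_rot'],s['force'],s['wrist_torque'],s['opening'],s['joints'].round(2))
im=cam('wrist');keep(im,'k4');save(im,'k4.png',None,1.5)
E
```

```text
[ 498.28094584 -155.78899452  122.34983495] [ 8.02616761e-01  5.96493844e-01 -1.08393711e-03  5.03404940e-04] [ 0.04335762 -3.07823405 -2.57729952] [-0.64469509 -0.11919709  0.07707615] 13.13658533733994 [-0.37  0.15  0.67  1.92 -0.1   1.1   0.05]
```

View pics/k4.png

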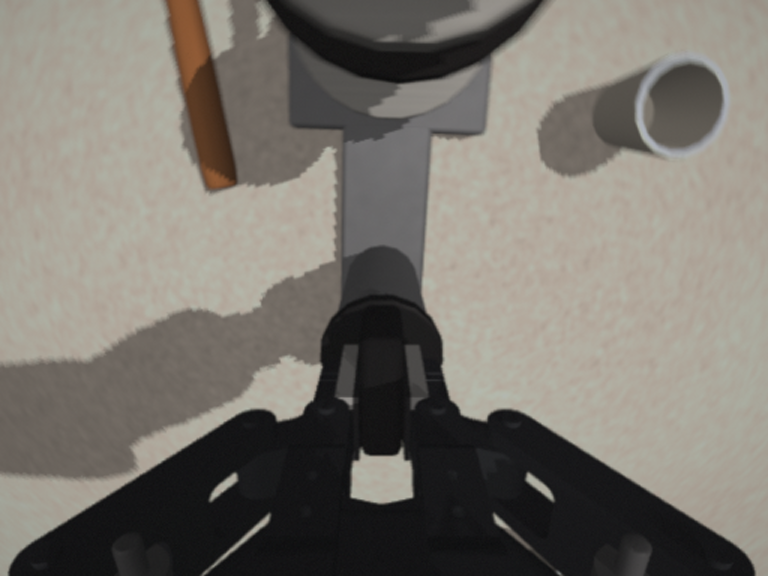

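Emit:
{"api": "move_arm", "payload": {
  "rows": "0 0 0 0 40; 0 0 0 0 100; 0 0 0 0 100; 0 0 0.03 8 100; 0 0 0.06 18 100; 0.0006 0.0008 0.076 28 100; 0.0008 0.001 0.076 38 100; 0.0008 0.001 0.076 48 100; 0.0008 0.001 0.076 58 100; 0.0008 0.001 0.076 68 100"
}}

```text
t: 25.55
tool_pos: [499.8, -153.5, 199.0]
ee_rot: [0.326, 0.945, 0.0, 0.0]
force: [-0.6, 0.1, -0.0]
opening: 85.7
```

```bash
cat >> fit.py <<'E'
def draw(im,cs,n,crop,f):
    x,y,w,h=crop;c=cv2.resize(im['color'][y:y+h,x:x+w,::-1],None,fx=f,fy=f,interpolation=cv2.INTER_CUBIC)
    for cc,rad,col in cs:
        for p in circ(cc,rad,np.linspace(0,2*np.pi,240)):
            q=(proj(im,p)-[x,y]+.5)*f;cv2.circle(c,tuple(q.astype(int)),1,col,-1)
    cv2.imwrite('pics/'+n,c)
E
python3 - <<'E'
from fit import *
s=r.state();print(s['tool_pos'],s['ee_rot'],s['qvel'].round(3))
im=cam('wrist');keep(im,'k5');save(im,'k5.png',None,1.5)
s=r.state();print(s['tool_pos'],s['ee_rot'],s['qvel'].round(3))
E
```

```text
[ 499.79214355 -153.46543189  198.96963701] [3.26231423e-01 9.45289916e-01 1.69805940e-04 7.58382273e-05] [ 5.100e-02 -3.000e-03 -5.600e-02 -1.000e-03  5.000e-03  0.000e+00
  1.378e+00]
[ 499.78915915 -153.45619666  198.9830961 ] [3.23869124e-01 9.46101871e-01 1.87569159e-04 7.18120572e-05] [-0.003  0.003  0.007  0.003  0.    -0.    -0.287]
```

View pics/k5.png

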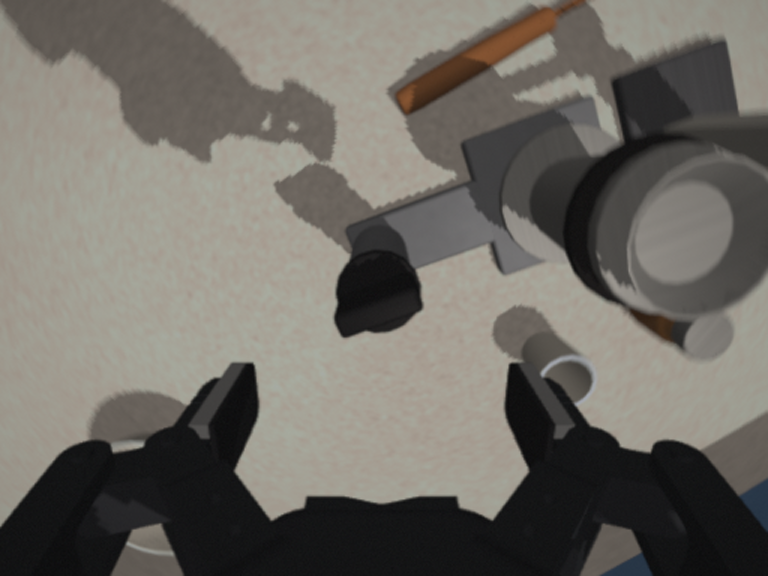

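```bash
python3 - <<'E'
from fit import *
im=cam('wrist');im=cam('wrist');keep(im,'k6')
D=np.deg2rad
C=-im['R'].T@im['t'];near=np.arctan2(C[1]+29,C[0]-542);print(C)
ap=np.arange(near-D(75),near+D(75),D(3))
k1=load('k1');k2=load('k2')
def F(v,c0,rad,sg,mc,fix):
    # z only, xy fixed
    c=np.array(c0,float)
    for j in range(8):
        E=[e for e in edge(v,c,rad,ap,sg,max(1.5,5-j),mc)]
        def res(x):
            o=[]
            for a,q in E:
                cc=np.array([c0[0],c0[1],x[0]]);p=proj(v,circ(cc,rad,np.array([a]))[0]);p2=proj(v,circ(cc,rad+1,np.array([a]))[0]);n=(p2-p)/np.linalg.norm(p2-p);o.append((q-p)@n)
            return o
        s=least_squares(res,[c[2]],loss='soft_l1',f_scale=.3);c[2]=s.x[0]
    return c[2].round(2),len(E),np.median(np.abs(res([c[2]]))).round(2)
for n,v in [('k1',k1),('k2',k2),('k6',im)]:
    print(n,'seal',F(v,(541.15,-28.84,148.5),40,-1,5,1),'plat',F(v,(541.8,-25.2,44 if n!='k6' else 52),46,1,8,1),'free seal',fit([(v,ap)],(541.15,-28.84,148.5),40,-1,minc=5)[0])
print('k1k2 plat',fit([(k1,ap),(k2,ap)],(541.8,-25.2,44),46,1)[0],'k6',fit([(im,ap)],(541.8,-25.2,52),46,1)[0])
draw(im,[((541.15,-28.84,148.5),40,(0,255,0)),((541.8,-25.2,52),46,(0,0,255))],'f6.png',(320,70,192,150),4)
E
```

```text
[ 438.61224919 -104.51781029  341.70828465]
k1 seal (np.float64(148.14), 47, np.float64(0.13)) plat (np.float64(42.67), 23, np.float64(0.15)) free seal [541.13868225 -29.15081899 148.94751362]
k2 seal (np.float64(148.5), 50, np.float64(0.16)) plat (np.float64(44.52), 30, np.float64(0.12)) free seal [541.43510377 -28.51175134 147.74847278]
k6 seal (np.float64(148.82), 49, np.float64(0.22)) plat (np.float64(51.92), 31, np.float64(0.11)) free seal [541.83083372 -28.52814182 147.03091044]
k1k2 plat [542.14236428 -25.13805957  43.62491007] k6 [543.01606848 -24.96703833  48.54656144]
```

View pics/f6.png

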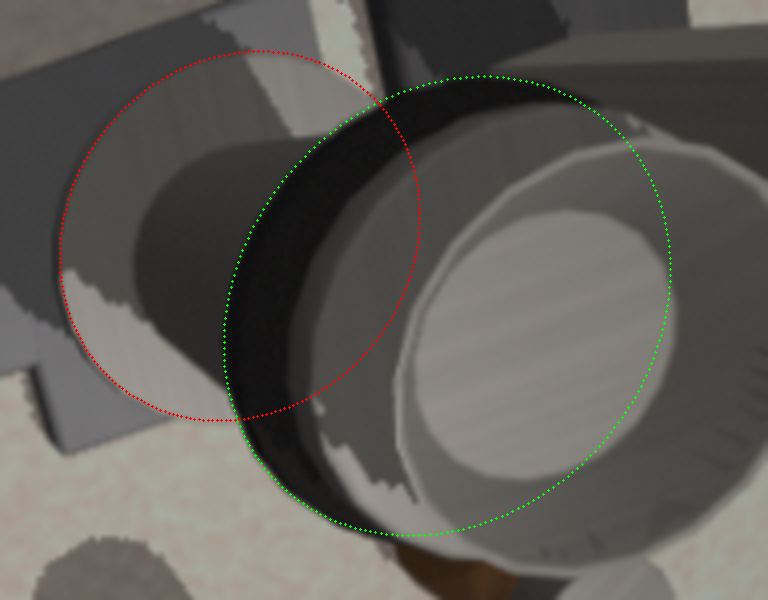

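Platform rose ~8 mm (44 → 52) as commanded and the seal is unmoved (148.5–148.8). Estimated gap ≈ 5–6.5 mm. Regrasp and turn 50° more.

Emit:
{"api": "move_arm", "payload": {
  "rows": "-0.001 -0.0015 0 -10 100; -0.001 -0.0015 0 -20 100; -0.001 -0.0015 0 -30 100; -0.001 -0.0015 -0.01 -40 100; -0.001 -0.0015 -0.03 -50 100; -0.001 -0.0015 -0.05 -60 100; -0.001 -0.0015 -0.0755 -69 100; -0.001 -0.0015 -0.0755 -69 60; -0.001 -0.0015 -0.0755 -69 5; -0.001 -0.0015 -0.0755 -69 5"
}}

```text
t: 26.95
tool_pos: [499.6, -155.3, 124.5]
ee_rot: [0.806, 0.592, 0.001, 0.001]
force: [-0.3, 0.9, 0.4]
opening: 32.2
```

Emit:
{"api": "move_arm", "payload": {
  "rows": "0 0 0 0 5; 0 0 0 0 5; 0 0 0 0 5; 0 0 0 -10 5; 0 0 0 -20 5; 0 0 0 -30 5; 0 0 0 -40 5; 0 0 0 -50 5; 0 0 0 -50 5; 0 0 0 -50 5"
}}

```text
t: 28.2
tool_pos: [498.5, -155.0, 124.4]
ee_rot: [0.981, 0.195, -0.0, -0.001]
force: [-3.1, 0.6, 6.5]
opening: 12.8
```

```bash
python3 - <<'E'
from h import *
s=r.state();print(s['t'],s['tool_pos'],s['ee_rot'],s['force'],s['wrist_torque'],s['opening'],s['joints'].round(2))
E
```

```text
28.2 [ 498.45674348 -154.95910735  124.372523  ] [ 9.80736651e-01  1.95333690e-01 -1.84818316e-04 -5.80818137e-04] [-3.0924732   0.60783023  6.45066808] [ 0.19600598  0.78535181 -0.02319355] 12.825668788637655 [-0.44  0.16  0.76  1.92 -0.12  1.11 -0.82]
```

Emit:
{"api": "move_arm", "payload": {
  "rows": "0 0 0 0 40; 0 0 0 0 100; 0 0 0 0 100; 0 0 0.03 10 100; 0 0 0.06 20 100; 0.0013 0.0015 0.075 30 100; 0.0013 0.0015 0.075 40 100; 0.0013 0.0015 0.075 50 100; 0.0013 0.0015 0.075 60 100; 0.0013 0.0015 0.075 70 100"
}}

```text
t: 29.45
tool_pos: [500.0, -153.7, 198.3]
ee_rot: [0.689, 0.724, -0.0, 0.0]
force: [0.4, -0.4, -0.2]
opening: 85.3
```

Emit:
{"api": "move_arm", "payload": {
  "rows": "0 0 0 10 100; 0 0 0 20 100; 0 0 0 30 100; 0 0 0 40 100; 0 0 0 50 100; 0 0 0 50 100; 0 0 0 50 100; 0 0 0 50 100; 0 0 0 50 100; 0 0 0 50 100"
}}

```text
t: 30.7
tool_pos: [500.1, -153.6, 198.4]
ee_rot: [0.321, 0.947, 0.0, 0.0]
force: [-0.4, -0.1, 0.3]
opening: 85.5
```

```bash
cat >> fit.py <<'E'
def F(v,c0,rad,sg,mc):
    C=-v['R'].T@v['t'];near=np.arctan2(C[1]+29,C[0]-542);ap=np.arange(near-np.deg2rad(75),near+np.deg2rad(75),np.deg2rad(3))
    c=np.array(c0,float)
    for j in range(8):
        E=edge(v,c,rad,ap,sg,max(1.5,5-j),mc)
        def res(x):
            o=[]
            for a,q in E:
                cc=np.array([c0[0],c0[1],x[0]]);p=proj(v,circ(cc,rad,np.array([a]))[0]);p2=proj(v,circ(cc,rad+1,np.array([a]))[0]);n=(p2-p)/np.linalg.norm(p2-p);o.append((q-p)@n)
            return o
        s=least_squares(res,[c[2]],loss='soft_l1',f_scale=.3);c[2]=s.x[0]
    return c[2].round(2),len(E),np.median(np.abs(res([c[2]]))).round(2)
E
python3 - <<'E'
from fit import *
s=r.state();print(s['t'],s['tool_pos'],s['ee_rot'],s['qvel'].round(3)[-1])
im=cam('wrist');keep(im,'k7')
print('seal',F(im,(541.15,-28.84,148.5),40,-1,5),'plat',F(im,(541.8,-25.2,56.5),46,1,8))
draw(im,[],'f7.png',(320,70,192,150),4)
E
```

```text
30.7 [ 500.07362756 -153.63742287  198.35899231] [3.21447022e-01 9.46927562e-01 3.79257622e-05 5.22362015e-05] 0.002
seal (np.float64(150.75), 51, np.float64(0.25)) plat (np.float64(56.23), 30, np.float64(0.13))
```

View pics/f7.png

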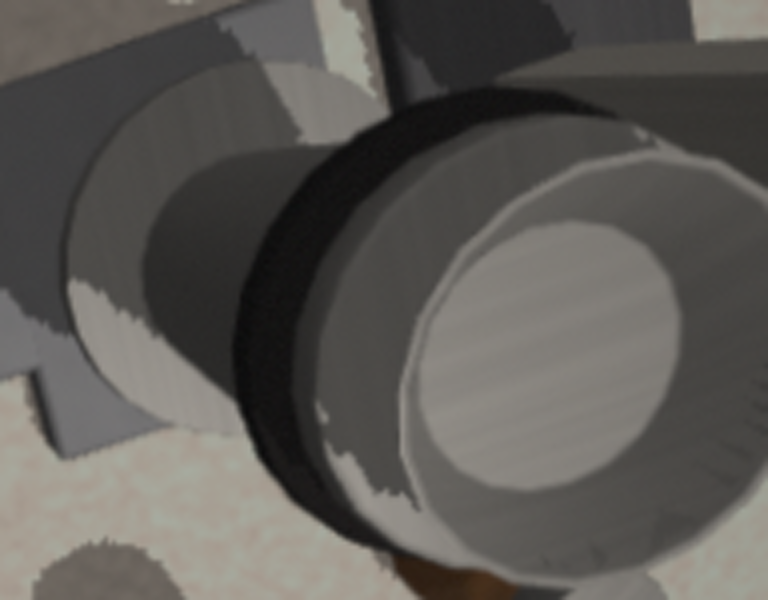

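```bash
python3 - <<'E'
from fit import *
for n in ('k2','k6','k7'):
    v=load(n)
    print(n,'seal',F(v,(541.15,-28.84,149.5),40,-1,5)[:3],'head36',[F(v,(541.15,-28.84,z),36,1,3) for z in (160,165,169)])
E
```

```text
k2 seal (np.float64(148.54), 51, np.float64(0.23)) head36 [(np.float64(164.27), 51, np.float64(0.2)), (np.float64(164.27), 51, np.float64(0.2)), (np.float64(164.27), 51, np.float64(0.2))]
k6 seal (np.float64(148.82), 49, np.float64(0.22)) head36 [(np.float64(164.46), 50, np.float64(0.26)), (np.float64(164.46), 50, np.float64(0.26)), (np.float64(164.46), 50, np.float64(0.26))]
k7 seal (np.float64(150.75), 51, np.float64(0.25)) head36 [(np.float64(164.4), 51, np.float64(0.27)), (np.float64(164.4), 51, np.float64(0.27)), (np.float64(164.4), 51, np.float64(0.27))]
```

The seal's underside rose 1.9 mm (148.8 → 150.75) while the head control edge stayed put (164.4). So there is contact, pushed ~2 mm. I'll back off ~9° to keep the push nearer 1 mm.

Emit:
{"api": "move_arm", "payload": {
  "rows": "0 0 0 -10 100; 0 0 0 -20 100; 0 0 0 -30 100; 0 0 0 -40 100; 0 0 0 -50 100; 0 0 0 -60 100; 0 0 0 -70 100; 0 0 0 -80 100; 0 0 0 -90 100; 0 0 0 -100 100"
}}

```text
t: 32.0
tool_pos: [500.1, -153.6, 198.4]
ee_rot: [0.933, 0.36, 0.0, 0.0]
force: [-0.4, -0.4, -1.2]
opening: 85.5
```

Emit:
{"api": "move_arm", "payload": {
  "rows": "-0.0012 -0.0014 -0.02 -10 100; -0.0012 -0.0014 -0.04 -20 100; -0.0012 -0.0014 -0.06 -20 100; -0.0012 -0.0014 -0.0725 -20 100; -0.0012 -0.0014 -0.0725 -20 60; -0.0012 -0.0014 -0.0725 -20 5; -0.0012 -0.0014 -0.0725 -20 5; -0.0012 -0.0014 -0.0725 -20 5; -0.0012 -0.0014 -0.0725 -20 5; -0.0012 -0.0014 -0.0725 -20 5"
}}

```text
t: 33.25
tool_pos: [499.1, -154.7, 126.6]
ee_rot: [0.981, 0.195, 0.0, -0.0]
force: [-2.2, 1.7, 5.8]
opening: 13.0
```

```bash
python3 - <<'E'
from h import *
s=r.state();print(s['t'],s['tool_pos'],s['ee_rot'],s['force'],s['wrist_torque'],s['opening'])
E
```

```text
33.25 [ 499.10523189 -154.71439659  126.5723947 ] [ 9.80732225e-01  1.95356338e-01  3.23691388e-04 -3.14017619e-04] [-2.18752094  1.69266141  5.76840101] [0.32923694 0.41464351 0.00661495] 12.981037826233578
```

Emit:
{"api": "move_arm", "payload": {
  "rows": "0 0 0 4 5; 0 0 0 9 5; 0 0 0 9 5; 0 0 0 9 5; 0 0 0 9 40; 0 0 0 9 100; 0 0 0 9 100; 0 0 0 9 100; 0 0 0.04 9 100; 0 0 0.073 9 100"
}}

```text
t: 34.5
tool_pos: [498.8, -155.2, 199.8]
ee_rot: [0.962, 0.271, -0.0, 0.0]
force: [0.1, 1.2, -0.2]
opening: 85.2
```

Emit:
{"api": "move_arm", "payload": {
  "rows": "0.001 0.001 0 10 100; 0.001 0.001 0 20 100; 0.001 0.001 0 30 100; 0.001 0.001 0 40 100; 0.001 0.001 0 50 100; 0.001 0.001 0 60 100; 0.001 0.001 0 70 100; 0.001 0.001 0 80 100; 0.001 0.001 0 90 100; 0.001 0.001 0 100 100"
}}

```text
t: 35.75
tool_pos: [499.8, -154.1, 198.8]
ee_rot: [0.408, 0.913, -0.0, 0.0]
force: [-0.6, 1.0, 0.1]
opening: 85.4
```

Emit:
{"api": "move_arm", "payload": {
  "rows": "0 0 0 10 100; 0 0 0 11 100; 0 0 0 11 100; 0 0 0 11 100; 0 0 0 11 100; 0 0 0 11 100; 0 0 0 11 100; 0 0 0 11 100; 0 0 0 11 100; 0 0 0 11 100"
}}

```text
t: 37.0
tool_pos: [499.9, -154.0, 198.9]
ee_rot: [0.321, 0.947, 0.0, 0.0]
force: [-0.4, -0.0, 0.1]
opening: 85.5
```

```bash
python3 - <<'E'
from fit import *
s=r.state();print(s['t'],s['tool_pos'],s['ee_rot'],s['force'])
v=cam('wrist');keep(v,'k8');save(v,'k8.png',None,1.5)
print('seal',F(v,(541.15,-28.84,149.5),40,-1,5),'plat',F(v,(541.8,-25.2,56),46,1,8),'head',F(v,(541.15,-28.84,165),36,1,3))
a=cam('scene');save(a,'s9.png',(190,140,130,130),5)
E
```

```text
37.0 [ 499.87021499 -154.01357109  198.86408615] [3.21262860e-01 9.46990057e-01 5.81254631e-05 5.24877570e-05] [-0.40956594 -0.02862336  0.14098891]
seal (np.float64(150.03), 50, np.float64(0.16)) plat (np.float64(55.58), 29, np.float64(0.13)) head (np.float64(164.41), 50, np.float64(0.23))
```

View pics/k8.png

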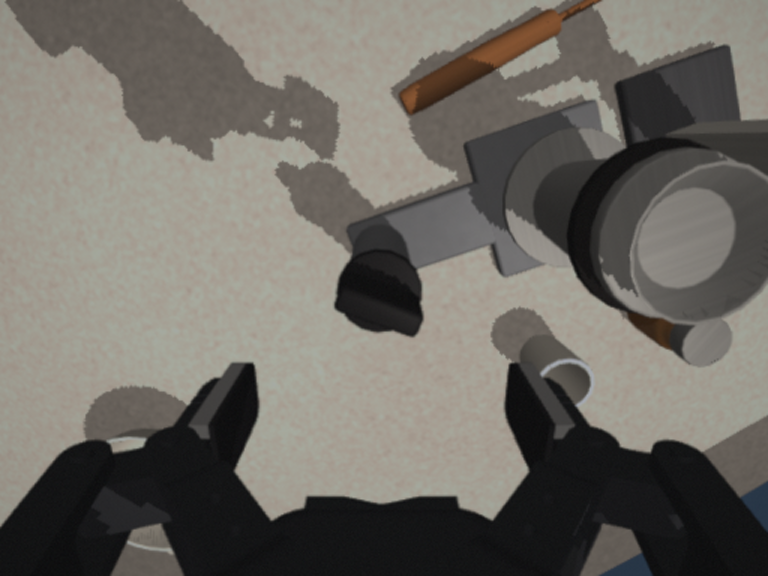

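View pics/s9.png

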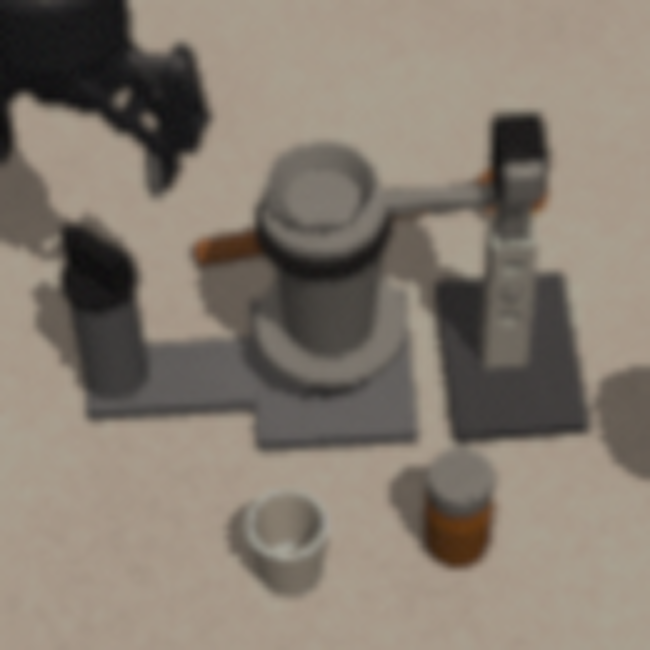

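The seal is now up about 1.3 mm, and the platform, head and bystanders look right. The gripper is clear, so I'm handing in.

```bash
python3 -c "
from h import *
print(r.finish_job())"
```

```text
the job is handed in; nothing more can be done
None
```

The drip head is one hole lower and the tumbler's rim is touching the seal, pushing it up roughly 1.3 mm. I handed the job in at about 37 s of the 61 s allowed. No verdict was reported.

**Lowering the post:** I squeezed the button on the grey stand and brought the post down 25 mm. On letting go, the catch did not snap: the button stood out only about 4–5 mm instead of 9. I squeezed again, lifted 7 mm, let go, and pushed the cap down from above. The button then sprang out as the post reached the hole. A close-up showed this, and the seal measured 148.5 mm above the surface against the expected 148 mm.

**Winding the knob:** I turned it about 140° clockwise in two grips. That pushed the seal up about 1.9 mm, so I backed it off 9°.

**Last checks:**
- **Seal and head:** the seal measured 150.0 mm, against 148.5–148.8 mm hanging free. The head's edge stayed at 164.4 mm, so only the seal moved. These heights are good to about 0.4 mm.
- **Tumbler:** it looks upright on its platform in the last pictures.
- **Other things:** none of those in view had moved in the last pictures. The box and blender jar were not in them.
- **Gripper:** it was open and clear of everything at hand-in.

**One disagreement:** my first camera estimate put the rim about 14 mm below the seal, outside the stated 5–12 mm. Contact actually came after about 10.5 mm of rise, so I relied on the seal's measured movement instead.

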